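Square a carving panel into the corner of its board and clamp it

TASK

Pick up the wooden push block and gently nudge the carved panel with it (do not touch the panel with the robot itself) until the panel's edges lie flat against both fences in the corner of the carving board. Then press the toggle clamp's handle fully down so that the clamp holds the panel there, leave the push block standing upright on the bench top off the carving board, and leave the other tools where they are.

Things in the scene. Friction and masses are not known exactly. Their poses are not given: they have to be found in the camera images.
- board: Plywood carving board fixed to the bench, 240 mm (its x) by 340 mm (its y) by 18 mm thick; origin at the centre of its underside, x away from the robot, y to the robot's left, z up. On its top are two dark hardwood fences that form a square corner at the far left (open in the very corner for chips), and behind the left fence a steel toggle clamp at x = +35, y = +106 to +168 mm.
- far_fence (a point): Middle of the far fence's inner face (board x = +90, y = -57 mm), at its top edge. The fence is 16 mm high, 30 mm wide, runs along the board's y from -170 to +55 mm.
- left_fence (a point): Middle of the left fence's inner face (board x = -22, y = +70 mm), at its top edge. The fence is 16 mm high, 30 mm wide, runs along the board's x from -120 to +75 mm.
- corner (a point): The point where the two fences' inner faces would meet, 10 mm above the board's top; same axes as the board. When seated, the panel occupies x from -110 to 0 mm and y from -150 to 0 mm here.
- panel: Flat pale limewood panel with a carved rosette, loose on the board, 110 mm (its x) by 150 mm (its y) by 20 mm thick, about 0.16 kg; origin at the centre of its underside, axes within 9 degrees of the board's at the start. Its edges start 10 to 50 mm short of each fence. Seated, its origin is at board x = +35, y = -5, z = +18 mm.
- panel_corner (a point): The panel's far left corner (its +x, +y corner), at mid thickness: panel x = +55, y = +75, z = +10 mm.
- panel_right (a point): The panel's far right corner (its +x, -y corner), at mid thickness: panel x = +55, y = -75, z = +10 mm.
- panel_near (a point): The panel's near left corner (its -x, +y corner), at mid thickness: panel x = -55, y = +75, z = +10 mm.
- push_block: Beech push block, about 0.23 kg, standing on the bench right of the board: body 150 mm (its x) by 45 mm (its y) by 35 mm high, with a grip rib on top, 90 mm (x) by 24 mm (y), from 35 to 75 mm height; origin at the centre of its underside, z up. Grip it by the rib, across its y. Its long sides or its ends push the panel's edges.
- clamp_handle (a joint): Toggle clamp handle angle: 0 = open (handle 62 degrees above level, clamp arm upright), 1.0 rad = fully closed (handle 5 degrees above level, pointing to the board's +y, away from the panel; arm level with its rubber tip on the panel, 25 mm inside its left edge). The arm turns with it, 1.5 times as far. It stays where it is left (friction 0.25 N m) and starts at 0 to 0.15.
- clamp_pivot (a point): The handle's hinge axis, along the board's x through this point (board x = +35, y = +155, z = +58 mm). The arm's hinge runs parallel, 30 mm nearer the panel; open, the 16 mm wide arm stands 85 mm up from it, its 30 mm spindle pointing to the panel.
- clamp_grip (a point): On the axis of the handle's black round grip (18 mm thick), 85 mm from the hinge; the handle is straight and ends 120 mm from the hinge. To close it, push its inner upper side (towards the arm) outwards, then down.
- gouge: Bystander: a carving gouge, 180 mm long, up to 29 mm high, lying beside the push block (either of the two may be the nearer to the robot); origin under its middle, blade along its x.
- mallet: Bystander: a joiner's mallet lying near the robot on the left, head 85 x 130 x 60 mm high, handle along its -x to 250 mm; origin under the head's centre.
- oilstone: Bystander: on the right, a sharpening stone in its wooden holder, 75 x 210 x 36 mm high; origin under its centre.
- brush: Bystander: a bench brush, 260 mm long, lying beyond the board; origin under its middle.
There are look-alikes about, which are no part of the job. Leave any green look-alike of the push_block alone. Leave any purple look-alike of the panel alone.

How it is judged:
By the outcome, as a careful person would: the job done as asked, in the order asked, and still so for the second after the job is handed in, with the robot touching nothing.
It also fails if it takes over 67 s, if anything falls off the work surface, if the arm or the gripper's body presses on something with over 40 N, if the wrist force passes 120 N, or if a joint passes its speed limit or range.

ROBOT

A 7-joint arm with a two-finger parallel gripper is mounted at the origin on the work surface. World frame = base frame: x ahead of the robot, y to its left, z up, the work surface at z = 0. Lengths are in m, angles in rad, forces in N, time in s.
With the tool pointing down it reaches from about 0.4 to 0.875 m from the base axis. Payload 6.5 kg.
Tool frame: the origin (TCP) lies on the centre line of the jaws, within the pads' length; the fingertips stand 22 mm ahead of it and the grasp point (between the pads) lies 3 mm ahead of it; z points along the fingers, x is the direction in which the jaws open and shut, and the axes are right-handed (so a half turn about z gives the same grasp; the last joint's range is limited). The gripper opens to 85 mm and grips with 20 to 120 N. Pads are 22 mm wide; open, the fingers measure 114 mm over their backs; the gripper's body (76 mm by 85 mm) begins 54 mm behind the grasp point. The pads swing forward as they close: fully open they stand 13 mm farther back than shut.
Start: joints at [1.256, 0.536, -0.004, 1.538, 0.003, 1.067, -0.071], TCP at [0.16, -0.63, 0.228] pointing down, gripper open.
Joint ranges: [-2.7, 2.7], [-0.37, 2.16], [-1.27, 1.26], [0.24, 2.4], [-1.31, 4.45], [0.19, 1.91], [-2.76, 2.76]. Speed limits (rad/s): [2.39, 2.39, 3.14, 3.14, 3.14, 3.14, 3.14].

INTERFACE

Orientations are given as a unit quaternion [x, y, z, w].
In Python, from bench import env gives the robot as it stands. The module is installed in compiled form; this text tells all that it offers.
- The arm moves only by the tool play_rows, never from a script. Its arguments are lists of equal length, an entry for each row: "offset": the shift along the world's x, y, z in cm, a list of three; "spin": the turn about the world's z in rad; "jaw": the closure in counts, from 0 (fully open) to 255 (shut). In form: {"offset": [[tx, ty, tz], ...], "spin": [spin, ...], "jaw": [jaw, ...]}. A call has 1 to 12 rows; each row is the pose to reach, as a shift and turn from the pose commanded when the call began; what a row does not reach only later rows make up. A row lasts 1/8 s, in which the tool goes at most 62.5 mm and 10.7 degrees, less where a joint would pass 70% of its speed; a pose out of reach is approached as far as the arm can. A call with a gripper value outside its range is refused whole. The fingers move at their own pace and stop on an object; "force" is the grip in N (left out, the last holds). Time passes only in rows, so rows that repeat a pose let the fingers close. It gives the time, the measured TCP pose, the force and the opening at its end, in the units of the state.
- env.state(): the state, without advancing time (a new reading comes with each control period).
- env.snapshot(name): name is "scene" or "top" or "wrist"; returns a dict with "color" (480x640x3 uint8, red, green, blue), "fx", "fy", "cx", "cy" (pixels), "origin" and "rotation" of the camera in the world; the wrist camera has in their place "hand_eye" (4x4, takes a point from camera to tool coordinates, whose origin is the TCP and whose axes are the tool frame's). Camera axes: x right, y down, z forward; pixel columns grow to the right and rows downward; lengths in m; the calibration is good to about 2 mm. A picture is of the moment at which its call begins: read the wrist's pose just before it. There is no depth.
- env.job_done(): hands the job in, once; it reports no verdict.
The state is a dict: "t": time; "q": joint angles; "qd": joint speeds; "effort": joint torques, N m; "tool_pos": TCP position; "tcp_rot": TCP orientation; "contact_force": force on the tool from outside, world axes, zero at the start; "moment": the same for the moment, N m; "gripper_width": opening from 0.0 (shut) to 1.0 (fully open).
Only numpy, scipy, OpenCV 4.12 (cv2) and the standard library are available. Lean on these libraries where they do the work, as an engineer would, in place of code of your own. Each camera call takes 0.05 s, during which the arm holds its last target.

## Working session

There is one attempt and no reset: what is moved stays moved. The work goes in short steps, Python scripts to look and compute and a tool call to move; the robot and the scene stay as the last step left them, time stands still between calls to the robot, and variables do not carry over. Pictures are saved under pics/ and viewed, and the job is handed in when it is done.

Besides the shell and the picture viewer there is one more tool, called by a JSON object that holds its "api" and its "payload". play_rows: Moves the arm, as the interface text tells. Its arguments: {"type":"object","properties":{"offset":{"type":"array","items":{"type":"array","items":{"type":"number"}}},"spin":{"type":"array","items":{"type":"number"}},"jaw":{"type":"array","items":{"type":"number"}},"force":{"type":"number"}},"required":["offset","spin","jaw"]}

```bash
mkdir -p pics; python3 - <<'E'
from bench import env
import cv2,pickle
s=env.state();print({k:s[k] for k in('t','tool_pos','tcp_rot','gripper_width','contact_force')})
d={}
for n in("scene","top"):
    p=env.snapshot(n);d[n]=p
    cv2.imwrite(f'pics/{n}0.png',p['color'][:,:,::-1]);print({k:v for k,v in p.items() if k!='color'})
pickle.dump(d,open('s0.pkl','wb'))
E
```

```text
{'t': 0.0, 'tool_pos': array([ 0.15988473, -0.62936625,  0.22709764]), 'tcp_rot': array([ 7.89398085e-01, -6.13881008e-01, -7.26870060e-04, -4.92590835e-04]), 'gripper_width': 0.9992809717588639, 'contact_force': array([-0.14523375, -0.35419835, -0.19691541])}
{'fx': 584.8748528742963, 'fy': 584.8748528742963, 'cx': 316.80127469640206, 'cy': 238.50490212512162, 'origin': array([ 1.56771742, -0.38149712,  1.15097168]), 'rotation': array([ 0.73343733,  0.55263126, -0.23658152, -0.3173288 ])}
{'fx': 588.515117219152, 'fy': 588.515117219152, 'cx': 322.31935705461, 'cy': 237.25799305292466, 'origin': array([ 0.2679276 , -0.08335715,  1.44283579]), 'rotation': array([ 0.71005522, -0.69834089,  0.0604318 , -0.06700438])}
```

```bash
ls -la .
```

```text
total 1816
drwxr-xr-x  3 agent agent    4096 Dec  6 23:46 .
drwxr-xr-x 23 root  root     4096 Dec  6 23:45 ..
drwxr-xr-x  2 agent agent    4096 Dec  6 23:46 pics
-rw-r--r--  1 agent agent 1843842 Dec  6 23:46 s0.pkl
```

View pics/scene0.png

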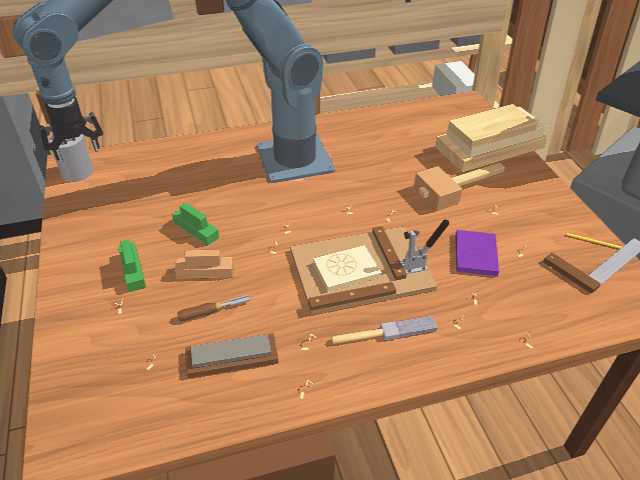

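View pics/top0.png

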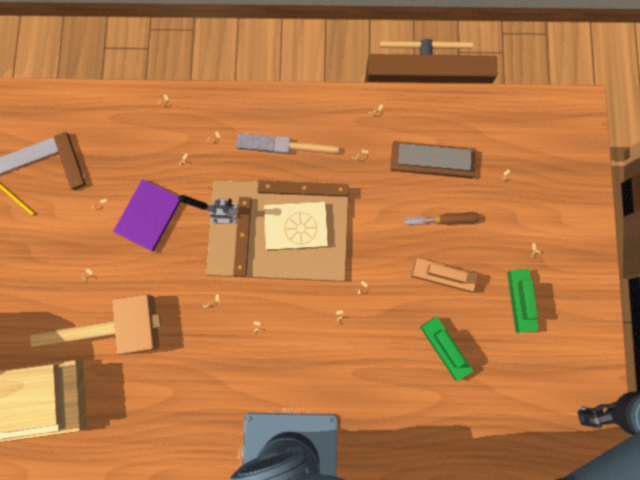

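The beech block at top-image (445,275) is natural wood and lies beside the gouge. The two look-alikes at (447,349) and (523,300) are green, and the purple panel is at (148,215). The pale panel is on the board at (296,228). Next I'll confirm these in enlarged crops.

```bash
cat > h.py <<'E'
import numpy as np, cv2
from scipy.spatial.transform import Rotation as R
def ray(p,u,v):
    d=R.from_quat(p['rotation']).apply([(u-p['cx'])/p['fx'],(v-p['cy'])/p['fy'],1.0]); return np.array(p['origin']),d
def w(p,u,v,z):
    o,d=ray(p,u,v); return o+d*(z-o[2])/d[2]
def px(p,X):
    c=R.from_quat(p['rotation']).inv().apply(np.atleast_2d(X)-p['origin'])
    return np.c_[p['cx']+p['fx']*c[:,0]/c[:,2],p['cy']+p['fy']*c[:,1]/c[:,2]]
def crop(p,u0,v0,u1,v1,k,name):
    c=p['color'][v0:v1,u0:u1,::-1]; c=cv2.resize(c,None,fx=k,fy=k,interpolation=cv2.INTER_CUBIC)
    for u in range((u0+9)//10*10,u1,10):
        cv2.line(c,(int((u-u0+.5)*k),0),(int((u-u0+.5)*k),6 if u%50 else 16),(0,0,255),1)
    for v in range((v0+9)//10*10,v1,10):
        cv2.line(c,(0,int((v-v0+.5)*k)),(6 if v%50 else 16,int((v-v0+.5)*k)),(0,0,255),1)
    cv2.imwrite(name,c)
def wristpose(st,p):
    T=np.eye(4);T[:3,:3]=R.from_quat(st['tcp_rot']).as_matrix();T[:3,3]=st['tool_pos']
    M=T@np.array(p['hand_eye']); q=dict(p);q['origin']=M[:3,3];q['rotation']=R.from_matrix(M[:3,:3]).as_quat();return q
E
python3 - <<'E'
from h import *
import pickle
d=pickle.load(open('s0.pkl','rb'))
crop(d['top'],180,170,360,290,4,'pics/c1.png')
crop(d['top'],395,200,495,300,6,'pics/c2.png')
crop(d['scene'],280,210,460,320,4,'pics/c3.png')
E
```

```text
(no output)
```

View pics/c1.png

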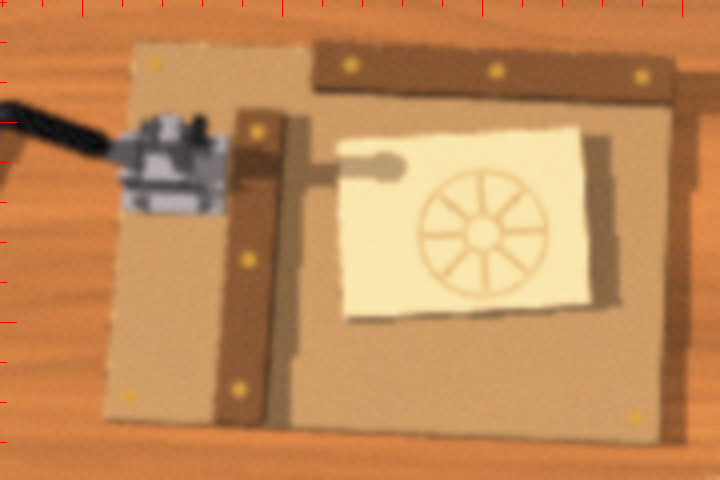

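View pics/c2.png

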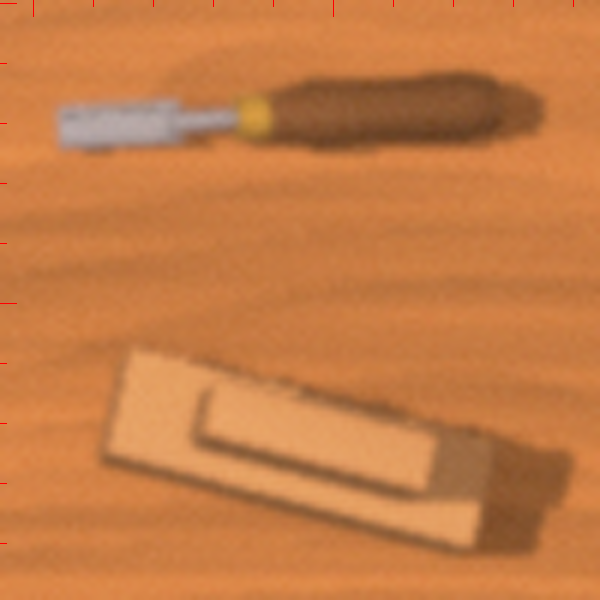

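View pics/c3.png

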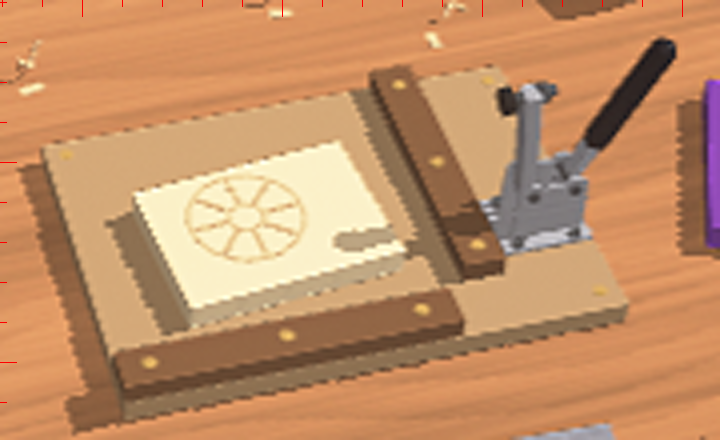

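```bash
python3 - <<'E'
from h import *
import pickle
d=pickle.load(open('s0.pkl','rb'));t=d['top'];s=d['scene']
def C(p,pts,u0,v0,k,z): return np.array([w(p,(a+.5)/k-.5+u0,(b+.5)/k-.5+v0,z)[:2] for a,b in pts])
def fit(W,M):
    W=np.array(W);M=np.array(M,float);wc=W.mean(0);mc=M.mean(0);a=W-wc;b=M-mc
    th=np.arctan2((b[:,0]*a[:,1]-b[:,1]*a[:,0]).sum(),(b*a).sum());Rm=np.array([[np.cos(th),-np.sin(th)],[np.sin(th),np.cos(th)]])
    o=wc-Rm@mc; res=W-(M@Rm.T+o);print(' origin',o.round(4),'deg',np.degrees(th).round(2),'res mm',(res*1e3).round(1).tolist());return o,th
print('board top'); fit(C(t,[(134,44),(104,419),(661,443)],180,170,4,.018),[(.12,.17),(-.12,.17),(-.12,-.17)])
print('board scene');fit(C(s,[(42,146),(122,403),(628,303)],280,210,4,.018),[(-.12,-.17),(.12,-.17),(.12,.17)])
print('panel top');fit(C(t,[(337,141),(579,127),(591,302),(345,315)],180,170,4,.038),[(.055,.075),(.055,-.075),(-.055,-.075),(-.055,.075)])
print('panel scene');fit(C(s,[(132,193),(340,141),(408,246),(191,311)],280,210,4,.038),[(-.055,-.075),(-.055,.075),(.055,.075),(.055,-.075)])
B=C(t,[(130,348),(108,455),(470,548),(492,440)],395,200,6,.035);print('block',)
fit(B,[(.075,.0225),(.075,-.0225),(-.075,-.0225),(-.075,.0225)][0:0] or [(-.075,.0225),(-.075,-.0225),(.075,-.0225),(.075,.0225)])
Rb=C(t,[(212,385),(203,433),(425,490),(440,430)],395,200,6,.075)
fit(Rb,[(-.045,.012),(-.045,-.012),(.045,-.012),(.045,.012)])
E
```

```text
board top
 origin [0.5458 0.0421] deg -1.36 res mm [[-1.9, -0.6], [1.5, 0.0], [0.5, 0.6]]
board scene
 origin [0.5487 0.0403] deg -1.63 res mm [[1.9, 1.3], [-0.9, -0.4], [-1.0, -1.0]]
panel top
 origin [ 0.554  -0.0018] deg 4.32 res mm [[-0.6, -0.4], [-0.8, 0.9], [0.2, 0.2], [1.1, -0.7]]
panel scene
 origin [ 0.556  -0.0029] deg 4.6 res mm [[-1.0, -0.5], [1.8, 0.7], [-2.2, 1.7], [1.3, -1.9]]
block
 origin [ 0.4393 -0.3628] deg -103.52 res mm [[-0.3, -0.4], [0.1, -1.6], [0.3, 0.7], [-0.1, 1.3]]
 origin [ 0.4397 -0.3628] deg -102.12 res mm [[-2.5, 0.1], [2.1, -1.2], [0.2, 1.2], [0.2, -0.2]]
```

{"api": "play_rows", "payload": {"offset": [[3.5,3.3,0],[7,6.7,0],[10.5,10,0],[14,13.3,0],[17.5,16.7,0],[21,20,0],[24.5,23.3,-2],[28,26.6,-4],[28,26.6,-4],[28,26.6,-4]], "spin": [0.14,0.28,0.42,0.56,0.7,0.84,0.98,1.09,1.09,1.09], "jaw": [0,0,0,0,0,0,0,0,0,0], "force": 60}}

```text
t: 1.35
tool_pos: [0.4394, -0.3646, 0.1878]
tcp_rot: [0.993, -0.116, -0.0, 0.0]
contact_force: [-1.5, -0.9, 0.0]
gripper_width: 1.0
```

```bash
python3 - <<'E'
from bench import env
from h import *
st=env.state();p=wristpose(st,env.snapshot('wrist'))
cv2.imwrite('pics/w1.png',p['color'][:,:,::-1])
import pickle;pickle.dump(p,open('w1.pkl','wb'))
x=R.from_quat(st['tcp_rot']).as_matrix()
print(st['t'],st['tool_pos'],x.round(3).tolist(),p['origin'])
print(px(p,[[.4395,-.3628,.075]]))
E
```

```text
1.35 [ 0.43938613 -0.36456754  0.18780471] [[0.973, -0.231, -0.001], [-0.231, -0.973, -0.0], [-0.001, 0.0, -1.0]] [ 0.45950888 -0.28319706  0.33488795]
[[318.86001103 223.78151679]]
```

View pics/w1.png

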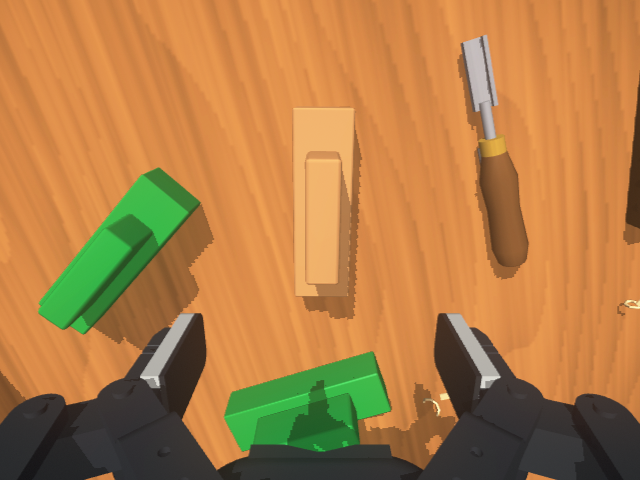

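The wrist picture shows the natural beech block, with the rib top spanning columns 306–341 and rows 158–284. The green look-alikes at (120,250) and (310,400) are clear of it. The predicted rib centre (319,224) matches the seen (323,221).

```bash
python3 - <<'E'
from h import *
import pickle
p=pickle.load(open('w1.pkl','rb'))
Q=np.array([w(p,u,v,.075) for u,v in [(307,158),(340,159),(339,284),(306,283)]])
print(Q.round(4),Q.mean(0)); d=Q[0]-Q[3];print(np.degrees(np.arctan2(d[1],d[0])),np.linalg.norm(d),np.linalg.norm(Q[0]-Q[1]))
Q=np.array([w(p,u,v,.035) for u,v in [(293,108),(354,108),(353,296),(295,296)]])
print(Q.round(4),Q.mean(0)); d=Q[0]-Q[3];print(np.degrees(np.arctan2(d[1],d[0])),np.linalg.norm(d),np.linalg.norm(Q[0]-Q[1]))
E
```

```text
[[ 0.4423 -0.3182  0.075 ]
 [ 0.4627 -0.3237  0.075 ]
 [ 0.443  -0.4097  0.075 ]
 [ 0.4204 -0.4036  0.075 ]] [ 0.44212338 -0.36378287  0.075     ]
75.58738036605422 0.08816979113187286 0.0211109353662022
[[ 0.4385 -0.2871  0.035 ]
 [ 0.4806 -0.2971  0.035 ]
 [ 0.4494 -0.4426  0.035 ]
 [ 0.4026 -0.4315  0.035 ]] [ 0.44279776 -0.36456433  0.035     ]
76.04313258446544 0.14885657593154666 0.04326330230785774
```

{"api": "play_rows", "payload": {"offset": [[0.2,0,-3],[0.2,0,-6.5],[0.2,0,-10],[0.2,0,-11.8],[0.2,0,-12.6],[0.2,0,-12.6],[0.2,0,-12.6],[0.2,0,-12.6],[0.2,0,-12.6],[0.2,0,-12.6],[0.2,0,-12.6]], "spin": [0,0,0,0,0,0,0,0,0,0,0], "jaw": [0,0,0,0,0,0,255,255,255,255,255], "force": 60}}

```text
t: 2.78
tool_pos: [0.4422, -0.3641, 0.0626]
tcp_rot: [0.993, -0.116, 0.0, 0.0]
contact_force: [-1.3, 0.1, 5.4]
gripper_width: 0.263
```

{"api": "play_rows", "payload": {"offset": [[0,0,2],[0,1,5],[0,4,8],[0.2,8.5,8],[0.3,13,8],[0.4,18,8],[0.5,23,8],[0.6,28,8],[0.6,32,8],[0.6,35,8],[0.6,36.8,8],[0.6,36.8,8]], "spin": [0,0,0,0.05,0.1,0.15,0.215,0.215,0.215,0.215,0.215,0.215], "jaw": [255,255,255,255,255,255,255,255,255,255,255,255]}}

```text
t: 4.28
tool_pos: [0.4483, 0.0053, 0.1428]
tcp_rot: [1.0, -0.007, 0.001, -0.0]
contact_force: [0.1, -0.2, -2.4]
gripper_width: 0.256
```

```bash
python3 - <<'E'
from bench import env
from h import *
st=env.state();p=wristpose(st,env.snapshot('wrist'))
cv2.imwrite('pics/w2.png',p['color'][:,:,::-1])
t=env.snapshot('top');crop(t,180,150,380,300,4,'pics/t2.png')
import pickle;pickle.dump((p,t),open('w2.pkl','wb'))
x=R.from_quat(st['tcp_rot']).as_matrix()
print(st['t'],st['tool_pos'],np.degrees(np.arctan2(x[1,0],x[0,0])),st['contact_force'],st['gripper_width'])
E
```

```text
4.275 [0.44826318 0.00533917 0.14284604] -0.7976716071771806 [ 0.0755391  -0.18412217 -2.39128626] 0.25601835435414416
```

View pics/w2.png

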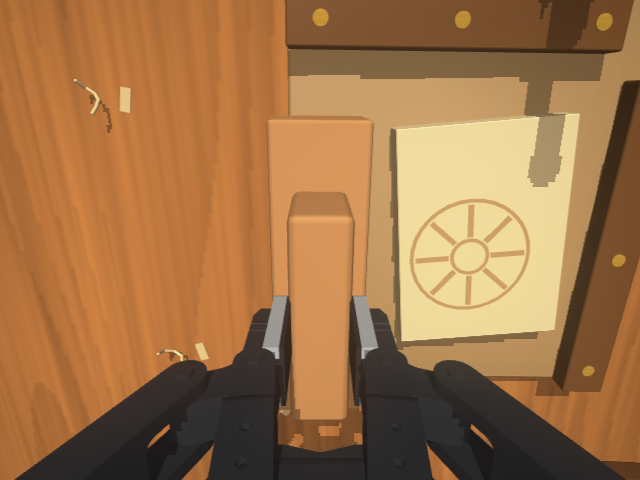

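View pics/t2.png

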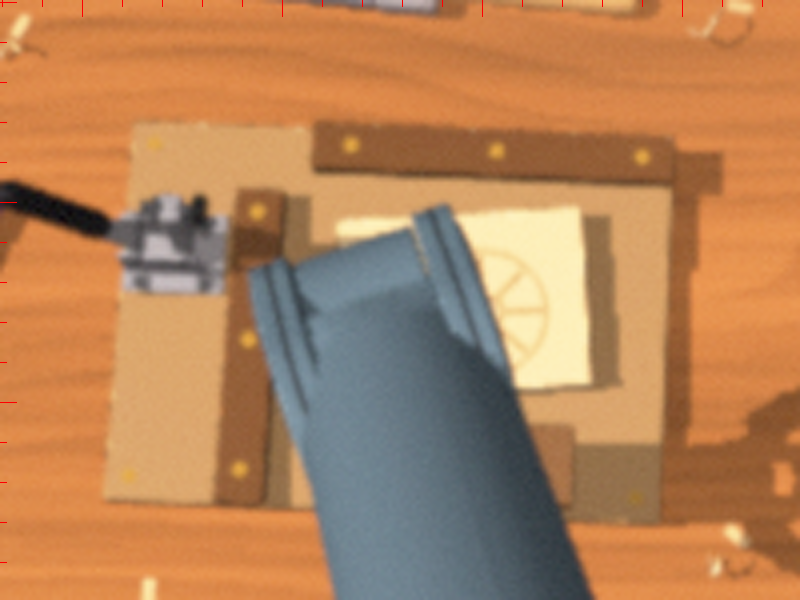

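{"api": "play_rows", "payload": {"offset": [[0,-0.2,-2],[0,-0.2,-4.5],[0,-0.2,-5.8],[0.5,-0.2,-5.8],[1.2,-0.2,-5.8],[1.8,-0.2,-5.8],[2.4,-0.2,-5.8],[2.9,-0.2,-5.8],[3.4,-0.2,-5.8],[3.9,-0.2,-5.8],[4.4,-0.2,-5.8],[4.8,-0.2,-5.8]], "spin": [0,0,0,0,0,0,0,0,0,0,0,0], "jaw": [255,255,255,255,255,255,255,255,255,255,255,255]}}

```text
t: 5.88
tool_pos: [0.4964, 0.0019, 0.0839]
tcp_rot: [1.0, -0.009, -0.0, 0.0]
contact_force: [-1.1, 0.9, -2.2]
gripper_width: 0.261
```

```bash
cat > look.py <<'E'
import sys,pickle
from bench import env
from h import *
n=sys.argv[1]
st=env.state();p=wristpose(st,env.snapshot('wrist'))
cv2.imwrite(f'pics/w{n}.png',p['color'][:,:,::-1]);pickle.dump(p,open(f'w{n}.pkl','wb'))
x=R.from_quat(st['tcp_rot']).as_matrix()
print(st['t'],st['tool_pos'],np.degrees(np.arctan2(x[1,0],x[0,0])),st['contact_force'],st['gripper_width'])
if len(sys.argv)>2:
    s=env.snapshot('scene');crop(s,270,190,470,330,4,f'pics/s{n}.png');pickle.dump(s,open(f's{n}.pkl','wb'))
E
python3 look.py 3 s
```

```text
5.875 [0.49635018 0.00193615 0.08392652] -0.9811271672866669 [-1.09483486  0.91499959 -2.23409917] 0.26146376913972547
```

View pics/w3.png

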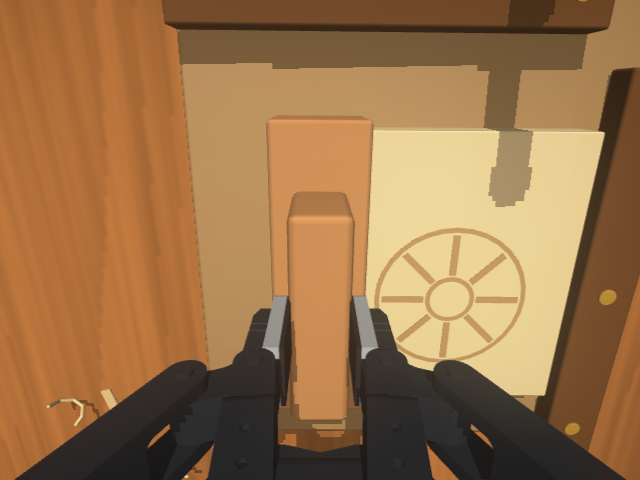

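View pics/s3.png

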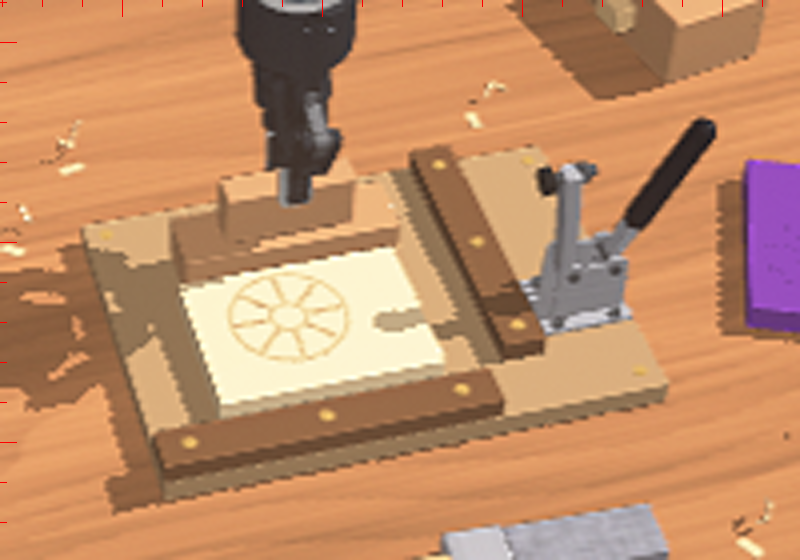

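The panel now lies along the block, a few mm short of the far fence. I'll creep on in small steps and watch the force.

{"api": "play_rows", "payload": {"offset": [[0.2,0,0],[0.4,0,0],[0.6,0,0],[0.6,0,0]], "spin": [0,0,0,0], "jaw": [255,255,255,255]}}

```text
t: 6.48
tool_pos: [0.5025, 0.0021, 0.084]
tcp_rot: [1.0, -0.008, 0.0, -0.0]
contact_force: [0.7, 0.0, -2.1]
gripper_width: 0.259
```

```bash
python3 look.py 4 s
```

```text
6.475 [0.50246244 0.00207336 0.08404967] -0.9723166288015447 [ 0.72465179  0.04108072 -2.08159069] 0.2594051687068096
```

View pics/w4.png

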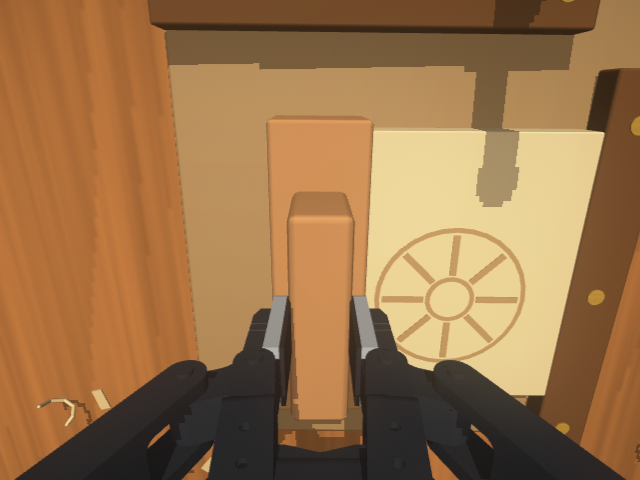

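View pics/s4.png

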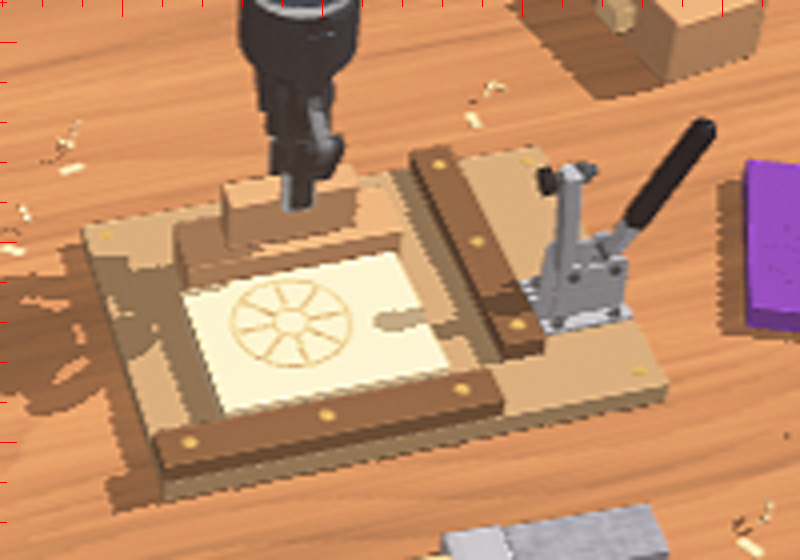

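{"api": "play_rows", "payload": {"offset": [[0.1,0,0],[0.15,0,0],[0.15,0,0]], "spin": [0,0,0], "jaw": [255,255,255]}}

```text
t: 6.95
tool_pos: [0.5035, 0.002, 0.0839]
tcp_rot: [1.0, -0.008, -0.0, 0.0]
contact_force: [-0.4, -0.1, -1.9]
gripper_width: 0.261
```

```bash
python3 look.py 5
```

```text
6.95 [0.50352034 0.00199159 0.08392534] -0.9705293605903335 [-0.38382123 -0.07419567 -1.90485941] 0.26062997400909965
```

{"api": "play_rows", "payload": {"offset": [[0.1,0,0],[0.15,0,0],[0.15,0,0]], "spin": [0,0,0], "jaw": [255,255,255]}}

```text
t: 7.38
tool_pos: [0.5048, 0.002, 0.0839]
tcp_rot: [1.0, -0.008, -0.0, 0.0]
contact_force: [-1.6, -0.1, -0.6]
gripper_width: 0.257
```

```bash
python3 look.py 6 s; python3 -c "
from h import *
a=cv2.imread('pics/w6.png')[60:440,350:640];cv2.imwrite('pics/w6c.png',cv2.resize(a,None,fx=1.5,fy=1.5,interpolation=2))"
```

```text
7.375 [0.50480581 0.00202044 0.08393603] -0.9728224557844866 [-1.58317001 -0.0933081  -0.62388747] 0.257420333165967
```

View pics/w6c.png

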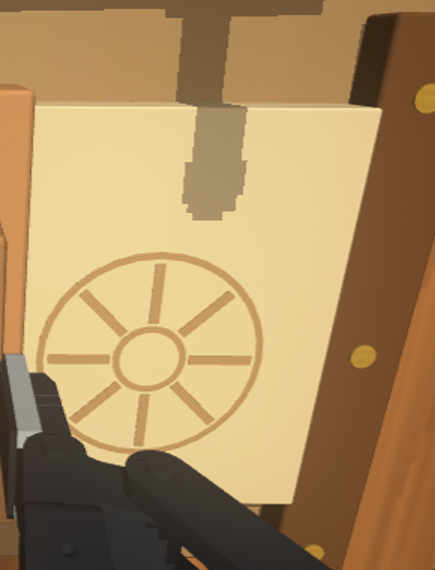

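View pics/s6.png

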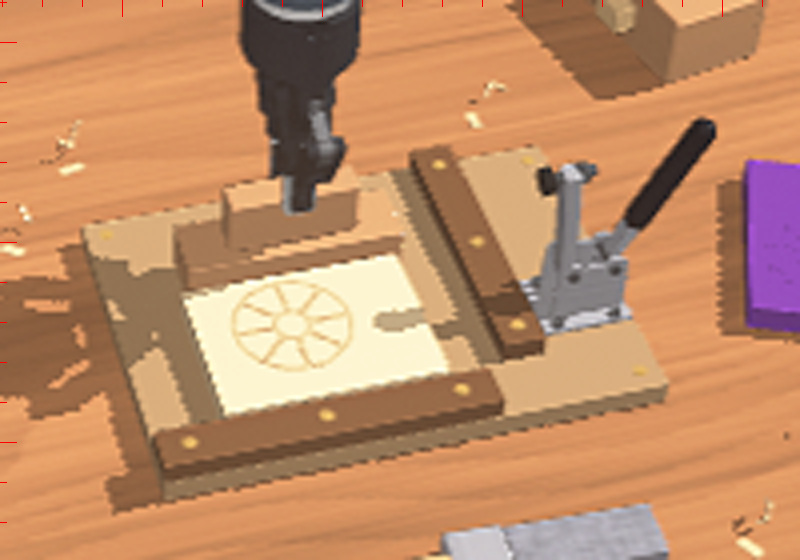

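{"api": "play_rows", "payload": {"offset": [[0.1,0,0],[0.15,0,0],[0.15,0,0]], "spin": [0,0,0], "jaw": [255,255,255]}}

```text
t: 7.85
tool_pos: [0.5052, 0.002, 0.0837]
tcp_rot: [1.0, -0.008, -0.001, 0.0]
contact_force: [-5.5, 0.8, 1.8]
gripper_width: 0.26
```

Block force reads −5.5 N in x with the motion stalled, so the panel is against the far fence. Next I'll lift and move to the right edge for an end push.

{"api": "play_rows", "payload": {"offset": [[-0.5,0,0],[-1.5,0,0],[-1.5,0,3],[-1.5,-2,6],[0,-5,6],[1.5,-9,6],[3,-13,6],[4.5,-16,6],[6.4,-17.7,6],[6.4,-17.7,3],[6.4,-17.7,0.5],[6.4,-17.7,0]], "spin": [0,0,0,0,0,0,0,0,0,0,0,0], "jaw": [255,255,255,255,255,255,255,255,255,255,255,255]}}

```text
t: 9.35
tool_pos: [0.569, -0.1748, 0.0824]
tcp_rot: [1.0, -0.008, -0.001, -0.0]
contact_force: [-0.4, -0.1, -1.2]
gripper_width: 0.26
```

```bash
python3 look.py 7 s
```

```text
9.35 [ 0.56900047 -0.17475233  0.08241255] -0.965588983477345 [-0.42389136 -0.09631005 -1.2178592 ] 0.2601917589640584
```

View pics/w7.png

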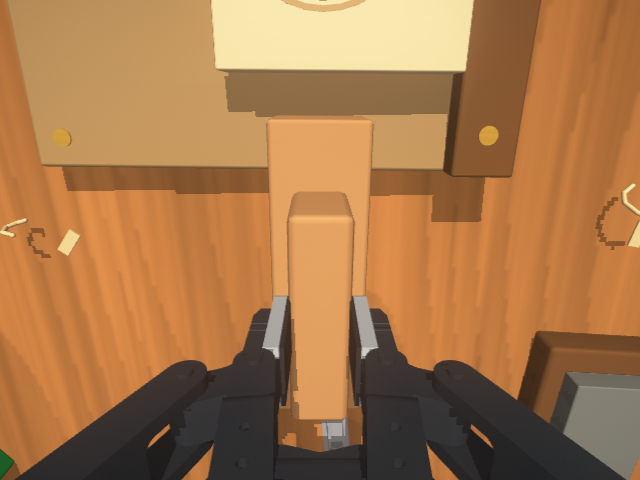

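View pics/s7.png

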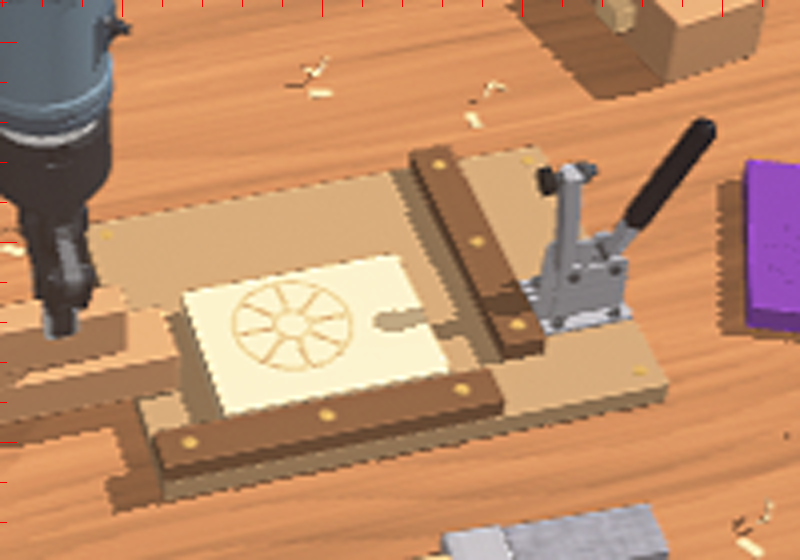

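{"api": "play_rows", "payload": {"offset": [[0,0.4,0.2],[0,1,0.2],[0,1.6,0.2],[0.05,2.1,0.2],[0.05,2.6,0.2],[0.1,3.1,0.2],[0.1,3.6,0.2],[0.1,4.1,0.2],[0.1,4.6,0.2],[0.1,5.0,0.2],[0.1,5.3,0.2],[0.1,5.3,0.2]], "spin": [0,0,0,0,0,0,0,0,0,0,0,0], "jaw": [255,255,255,255,255,255,255,255,255,255,255,255]}}

```text
t: 10.95
tool_pos: [0.5715, -0.1215, 0.086]
tcp_rot: [1.0, -0.008, -0.0, -0.0]
contact_force: [0.3, -0.2, -3.8]
gripper_width: 0.261
```

```bash
python3 look.py 8 s
```

```text
10.95 [ 0.57153084 -0.12147245  0.08595304] -0.9480384184371065 [ 0.25378791 -0.20761655 -3.75056022] 0.26141254384699525
```

View pics/w8.png

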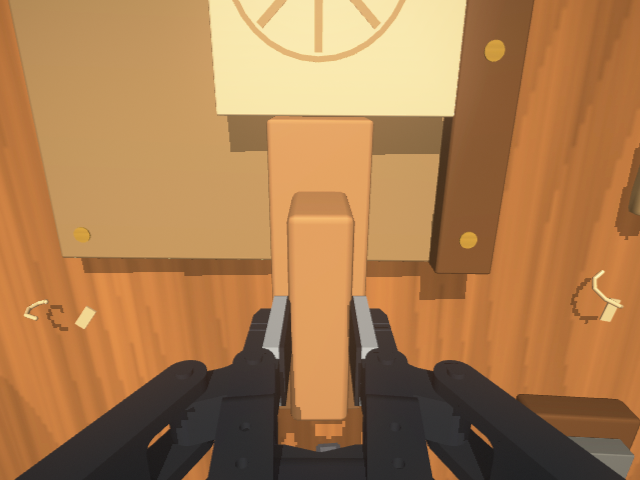

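View pics/s8.png

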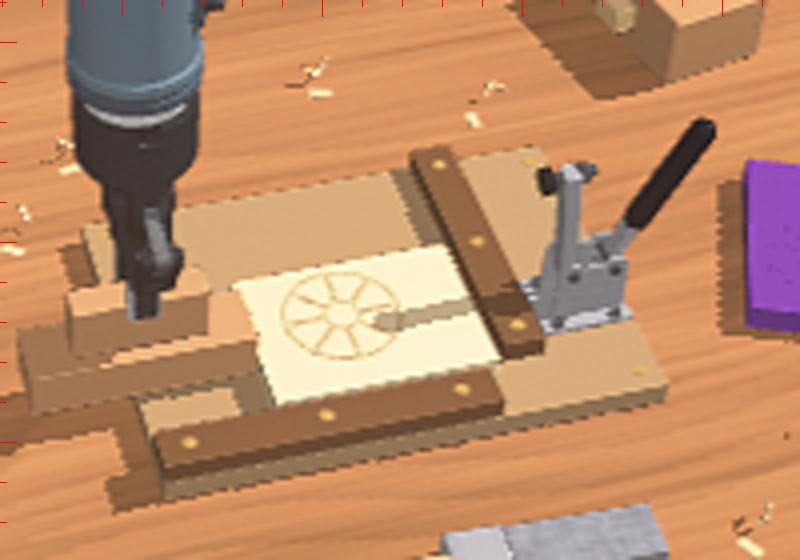

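Nearly at the left fence. I'll creep on.

{"api": "play_rows", "payload": {"offset": [[0,0.15,0],[0,0.3,0],[0,0.3,0]], "spin": [0,0,0], "jaw": [255,255,255]}}

```text
t: 11.42
tool_pos: [0.5716, -0.1189, 0.086]
tcp_rot: [1.0, -0.008, 0.0, -0.0]
contact_force: [0.6, -0.2, -2.6]
gripper_width: 0.257
```

{"api": "play_rows", "payload": {"offset": [[0,0.1,0],[0,0.15,0],[0,0.15,0]], "spin": [0,0,0], "jaw": [255,255,255]}}

```text
t: 11.8
tool_pos: [0.5716, -0.1174, 0.086]
tcp_rot: [1.0, -0.008, 0.0, -0.0]
contact_force: [0.2, -0.4, -2.3]
gripper_width: 0.259
```

{"api": "play_rows", "payload": {"offset": [[0,0.1,0],[0,0.15,0],[0,0.15,0]], "spin": [0,0,0], "jaw": [255,255,255]}}

```text
t: 12.18
tool_pos: [0.5716, -0.1158, 0.086]
tcp_rot: [1.0, -0.008, 0.0, -0.0]
contact_force: [-0.5, -1.4, -1.3]
gripper_width: 0.26
```

{"api": "play_rows", "payload": {"offset": [[0,0.1,0],[0,0.1,0],[0,0.1,0]], "spin": [0,0,0], "jaw": [255,255,255]}}

```text
t: 12.55
tool_pos: [0.5715, -0.1148, 0.086]
tcp_rot: [1.0, -0.008, 0.0, -0.0]
contact_force: [0.4, -0.7, -2.0]
gripper_width: 0.258
```

```bash
python3 look.py 9 s
```

```text
12.55 [ 0.57154388 -0.11484686  0.08597663] -0.9655362123601559 [ 0.42729188 -0.68127085 -1.98735076] 0.2582053513606517
```

View pics/s9.png

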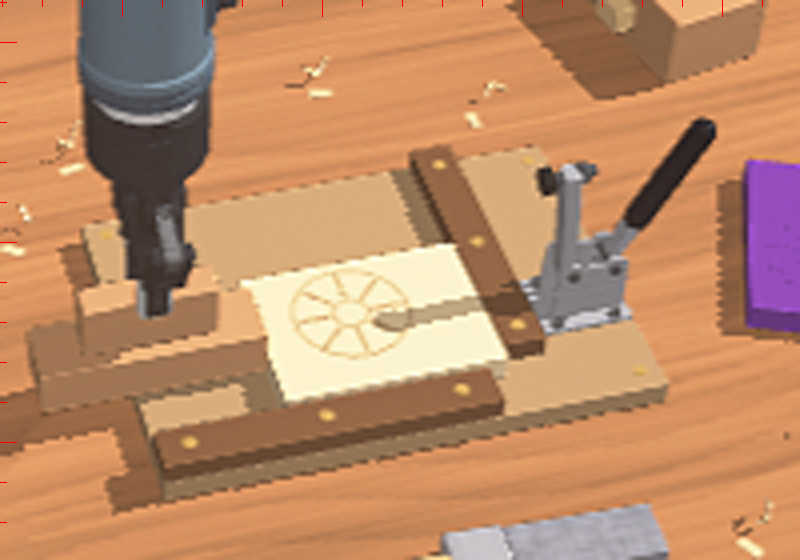

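View pics/w9.png

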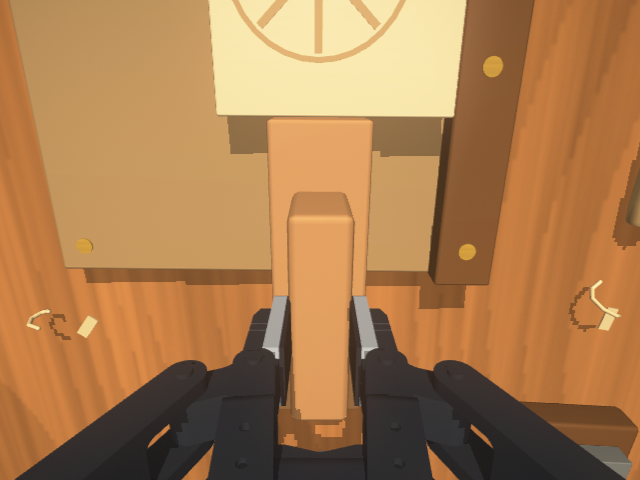

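{"api": "play_rows", "payload": {"offset": [[0,0.1,0],[0,0.1,0],[0,0.1,0]], "spin": [0,0,0], "jaw": [255,255,255]}}

```text
t: 13.02
tool_pos: [0.5716, -0.1139, 0.086]
tcp_rot: [1.0, -0.008, 0.0, -0.0]
contact_force: [-0.3, -0.3, -3.0]
gripper_width: 0.255
```

{"api": "play_rows", "payload": {"offset": [[0,0.1,0],[0,0.1,0],[0,0.1,0]], "spin": [0,0,0], "jaw": [255,255,255]}}

```text
t: 13.4
tool_pos: [0.5715, -0.1128, 0.086]
tcp_rot: [1.0, -0.008, -0.0, -0.0]
contact_force: [0.1, 0.1, -2.1]
gripper_width: 0.26
```

{"api": "play_rows", "payload": {"offset": [[0,0.1,0],[0,0.15,0],[0,0.15,0]], "spin": [0,0,0], "jaw": [255,255,255]}}

```text
t: 13.78
tool_pos: [0.5715, -0.1122, 0.0861]
tcp_rot: [1.0, -0.009, 0.0, 0.0]
contact_force: [-0.7, -3.9, -0.5]
gripper_width: 0.258
```

{"api": "play_rows", "payload": {"offset": [[0,0.1,0],[0,0.1,0],[0,0.1,0]], "spin": [0,0,0], "jaw": [255,255,255]}}

```text
t: 14.15
tool_pos: [0.5716, -0.112, 0.0863]
tcp_rot: [1.0, -0.009, 0.0, 0.001]
contact_force: [-0.9, -5.3, 1.6]
gripper_width: 0.261
```

```bash
python3 look.py 10 s
```

```text
14.15 [ 0.57157675 -0.11201713  0.08626846] -1.0282932282379191 [-0.87573785 -5.336685    1.64032487] 0.26133343468902454
```

View pics/s10.png

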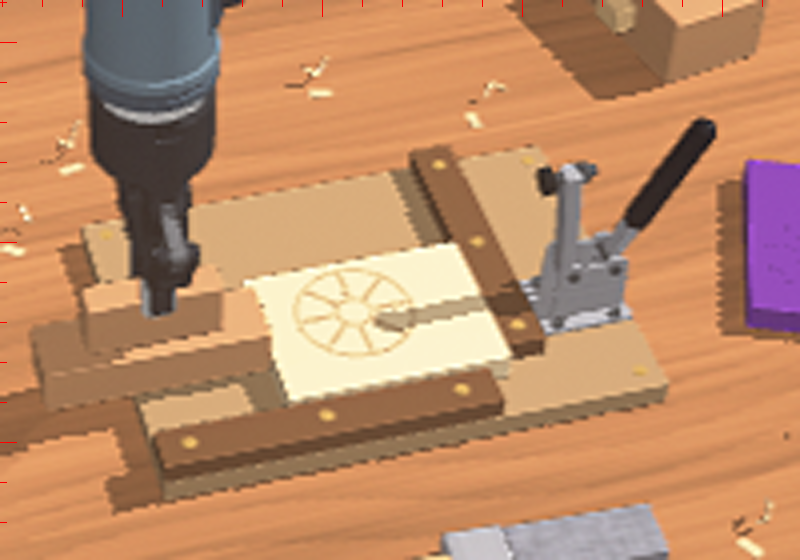

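{"api": "play_rows", "payload": {"offset": [[0,-0.7,0],[0,-2,0],[0,-2,3],[-1,-2,6],[-5,1,6],[-8.7,5,6],[-8.7,9,6],[-8.7,12,6],[-8.7,12.7,4],[-8.7,12.7,1],[-8.7,12.7,-0.2],[-8.7,12.7,-0.2]], "spin": [0,0,0,0,0,0,0,0,0,0,0,0], "jaw": [255,255,255,255,255,255,255,255,255,255,255,255]}}

```text
t: 15.75
tool_pos: [0.4841, 0.0163, 0.0836]
tcp_rot: [1.0, -0.009, -0.001, -0.0]
contact_force: [0.1, 0.4, -2.1]
gripper_width: 0.26
```

{"api": "play_rows", "payload": {"offset": [[0.4,0,0],[0.8,0,0],[1.1,0,0],[1.4,0,0],[1.6,0,0],[1.7,0,0],[1.8,0,0],[1.8,0,0]], "spin": [0,0,0,0,0,0,0,0], "jaw": [255,255,255,255,255,255,255,255]}}

```text
t: 16.75
tool_pos: [0.5025, 0.0165, 0.084]
tcp_rot: [1.0, -0.008, -0.0, 0.0]
contact_force: [-0.0, -0.2, -2.9]
gripper_width: 0.26
```

```bash
python3 look.py 11 s
```

```text
16.75 [0.50254034 0.01652573 0.08396119] -0.9733542254575926 [-0.04537859 -0.20392781 -2.92021004] 0.25989689210621025
```

View pics/w11.png

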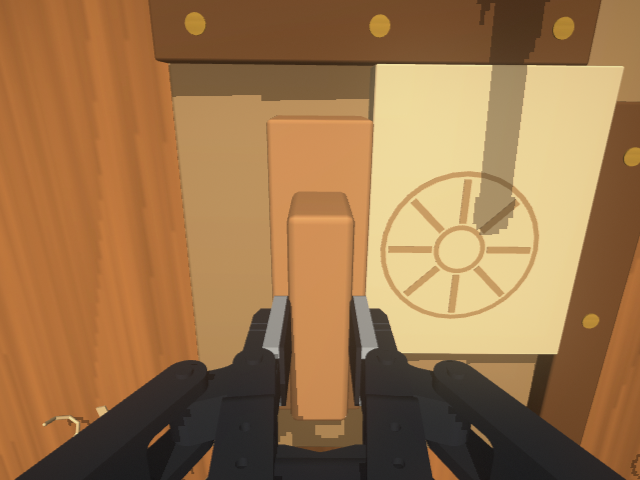

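View pics/s11.png

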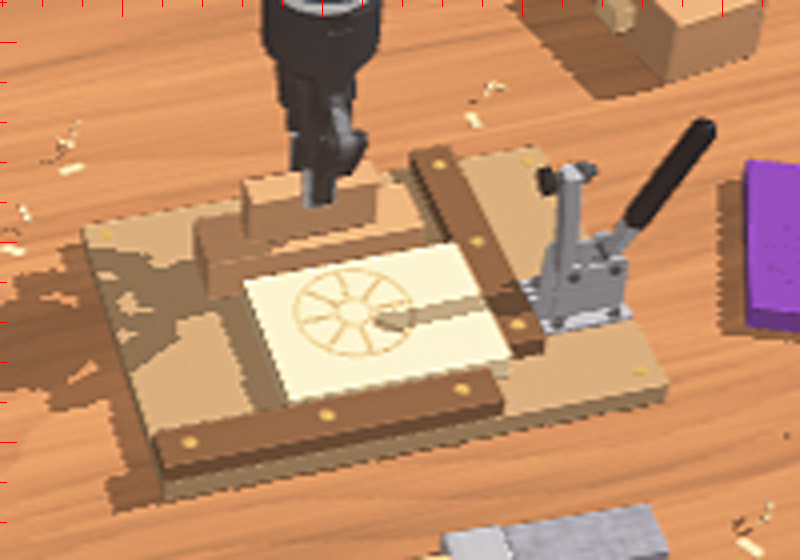

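{"api": "play_rows", "payload": {"offset": [[0.1,0,0],[0.2,0,0],[0.25,0,0],[0.25,0,0]], "spin": [0,0,0,0], "jaw": [255,255,255,255]}}

```text
t: 17.35
tool_pos: [0.5047, 0.0164, 0.0839]
tcp_rot: [1.0, -0.008, -0.0, 0.0]
contact_force: [-0.4, -0.8, -2.9]
gripper_width: 0.261
```

{"api": "play_rows", "payload": {"offset": [[0.1,0,0],[0.15,0,0],[0.15,0,0]], "spin": [0,0,0], "jaw": [255,255,255]}}

```text
t: 17.73
tool_pos: [0.5055, 0.0165, 0.0838]
tcp_rot: [1.0, -0.008, -0.001, 0.0]
contact_force: [-4.6, 0.3, 0.9]
gripper_width: 0.259
```

{"api": "play_rows", "payload": {"offset": [[-0.6,0,0],[-2,0,0],[-2.5,0,3],[-3,-2,6],[-3.5,-6,6],[-4,-11,6],[-5,-16,6],[-5.5,-21,6],[-5.5,-26,6],[-5.5,-30,6],[-5.5,-32.6,5],[-5.5,-32.6,3]], "spin": [0,0,0,0,0,0,0,0,0,0,0,0], "jaw": [255,255,255,255,255,255,255,255,255,255,255,255]}}

```text
t: 19.23
tool_pos: [0.4515, -0.3119, 0.1136]
tcp_rot: [1.0, -0.01, 0.001, 0.001]
contact_force: [-0.3, 1.6, -2.9]
gripper_width: 0.259
```

```bash
python3 look.py 12 s
```

```text
19.225 [ 0.45145148 -0.31188006  0.11362522] -1.1548427393874756 [-0.3381585   1.60307743 -2.9304208 ] 0.2586523918688509
```

View pics/w12.png

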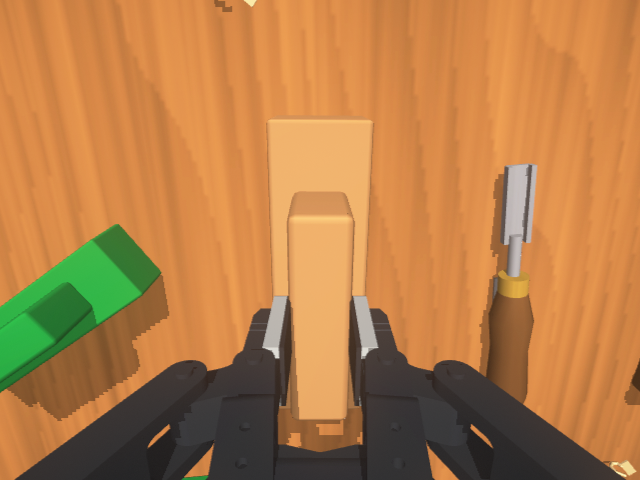

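View pics/s12.png

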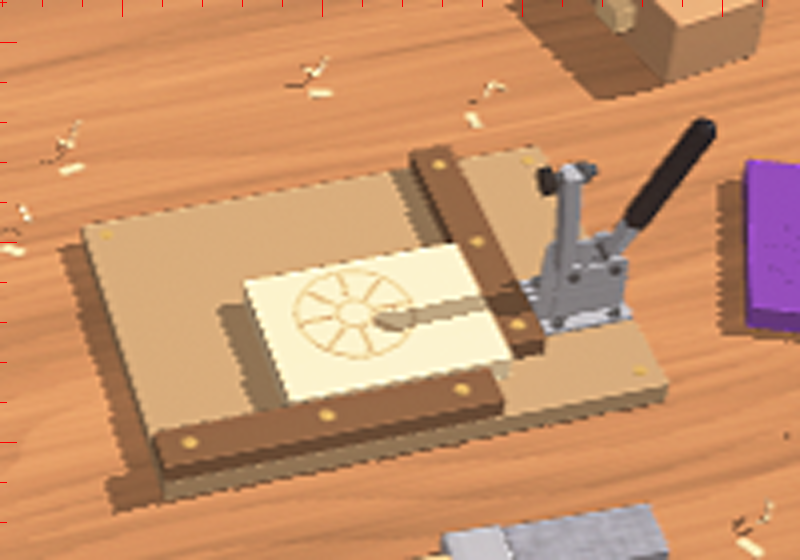

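The panel is seated with no visible gap at either fence. The bench below the block is clear, so I'll set it down.

{"api": "play_rows", "payload": {"offset": [[0,0,-2],[0,0,-4],[0,0,-4.8],[0,0,-5.0],[0,0,-5.0]], "spin": [0,0,0,0,0], "jaw": [255,255,255,255,255]}}

```text
t: 19.95
tool_pos: [0.4521, -0.3094, 0.0646]
tcp_rot: [1.0, -0.008, 0.0, 0.0]
contact_force: [0.2, 0.4, -2.3]
gripper_width: 0.258
```

{"api": "play_rows", "payload": {"offset": [[0,0,-0.1],[0,0,-0.2],[0,0,-0.2]], "spin": [0,0,0], "jaw": [255,255,255]}}

```text
t: 20.32
tool_pos: [0.4518, -0.3097, 0.0626]
tcp_rot: [1.0, -0.009, 0.0, 0.0]
contact_force: [-1.3, 0.6, 4.2]
gripper_width: 0.259
```

Touched down (force +4.2 N). I'll release, rise and shut the jaws.

{"api": "play_rows", "payload": {"offset": [[0,0,0],[0,0,0],[0,0,0],[0,0,0],[0,0,0],[0,0,1],[0,0,4],[0,0,8],[0,0,12],[0,0,14],[0,0,14],[0,0,14]], "spin": [0,0,0,0,0,0,0,0,0,0,0,0], "jaw": [0,0,0,0,0,0,0,0,0,255,255,255]}}

```text
t: 21.82
tool_pos: [0.451, -0.3092, 0.2014]
tcp_rot: [1.0, -0.008, -0.0, -0.0]
contact_force: [1.0, 0.4, -0.8]
gripper_width: 0.376
```

```bash
python3 look.py 13; python3 - <<'E'
from h import *
import pickle
s=pickle.load(open('s12.pkl','rb'));t=pickle.load(open('w2.pkl','rb'))[1]
crop(s,390,200,470,280,8,'pics/k1.png');crop(t,160,180,260,240,8,'pics/k2.png')
th=np.radians(-1.5);o=np.array([.547,.041])
def bw(x,y,z): return [o[0]+np.cos(th)*x-np.sin(th)*y,o[1]+np.sin(th)*x+np.cos(th)*y,z]
for a in (0,.05,.1,.15):
    g=np.radians(62)-a*57/57.3
    P=[bw(.035,.155+r*np.cos(g),.058+r*np.sin(g)) for r in(0,.085,.12)]
    print(a,px(s,P).round(1).tolist(),px(t,P).round(1).tolist())
E
```

```text
21.825 [ 0.45099564 -0.30924927  0.20138903] -0.9720252046446586 [ 0.98687357  0.39221982 -0.82279672] 0.3762917310220659
0 [[421.4, 252.8], [439.5, 229.4], [447.3, 219.4]] [[213.9, 208.9], [190.4, 200.7], [179.9, 197.1]]
0.05 [[421.4, 252.8], [440.7, 229.8], [449.0, 219.9]] [[213.9, 208.9], [189.0, 200.9], [177.9, 197.3]]
0.1 [[421.4, 252.8], [441.9, 230.2], [450.6, 220.5]] [[213.9, 208.9], [187.6, 201.1], [176.0, 197.6]]
0.15 [[421.4, 252.8], [443.0, 230.6], [452.2, 221.2]] [[213.9, 208.9], [186.4, 201.2], [174.3, 197.9]]
```

View pics/k1.png

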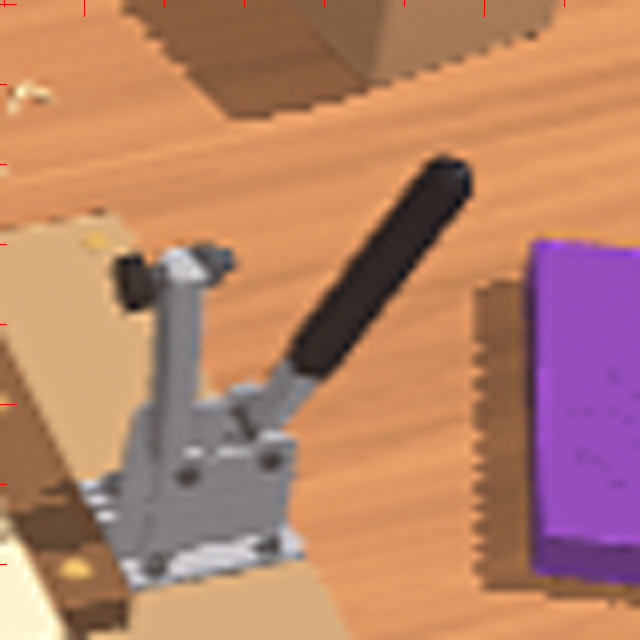

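View pics/k2.png

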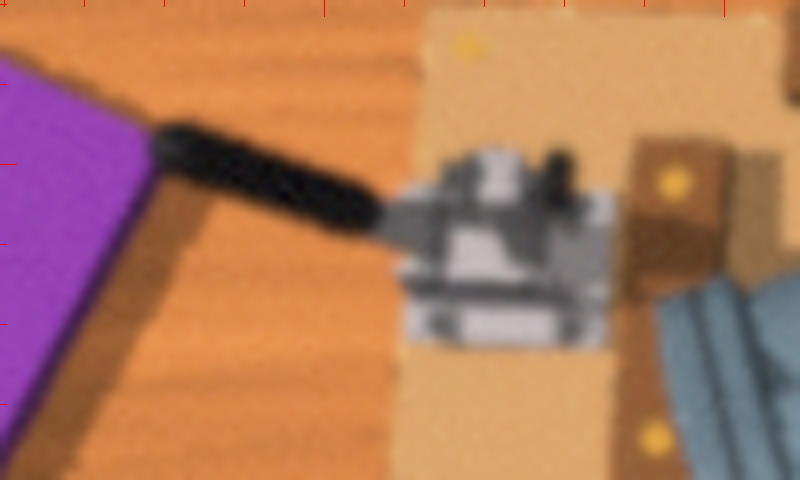

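View pics/w13.png

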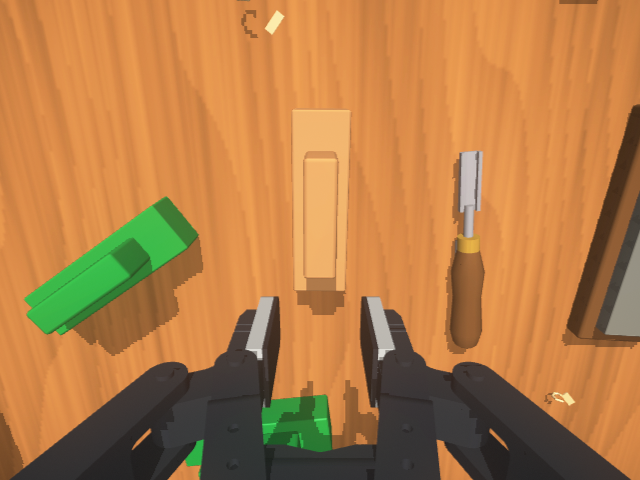

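The block stands upright at wrist (320,200), with the gouge untouched. In the scene picture the handle tip at (446,222) fits angle ≈0. I'll carry the shut gripper to above the clamp.

{"api": "play_rows", "payload": {"offset": [[1,4,2],[2.2,9,4],[3.5,14,5],[4.8,19,5],[6.1,24,5],[7.4,29,5],[8.7,34,5],[10,39,5],[11.3,44,5],[12.6,48.5,5],[13.7,51.9,5],[13.7,51.9,5]], "spin": [0,0,0,0,0,0,0,0,0,0,0,0], "jaw": [255,255,255,255,255,255,255,255,255,255,255,255]}}

```text
t: 23.38
tool_pos: [0.5875, 0.2132, 0.2505]
tcp_rot: [1.0, -0.006, -0.001, -0.001]
contact_force: [-0.4, -0.3, -0.2]
gripper_width: 0.005
```

```bash
python3 look.py 14 s
```

```text
23.375 [0.58745775 0.21319008 0.2505155 ] -0.6866027407940825 [-0.44223076 -0.34928873 -0.22450749] 0.004715304396834539
```

View pics/w14.png

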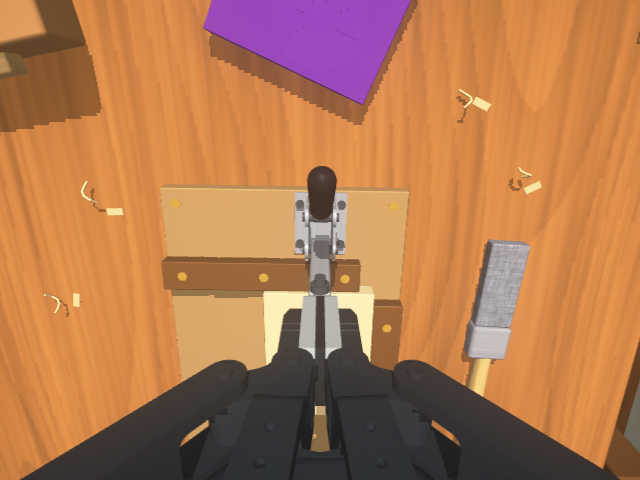

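View pics/s14.png

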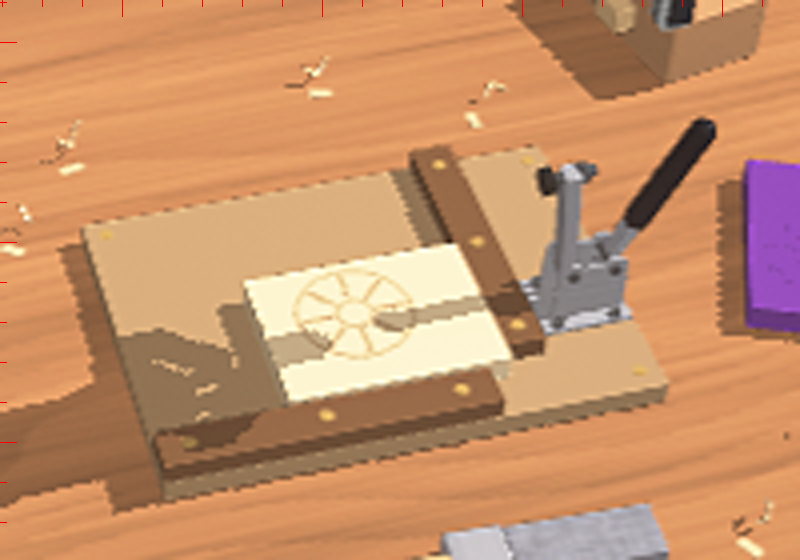

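```bash
python3 - <<'E'
from h import *
import pickle
p=pickle.load(open('w14.pkl','rb'))
for hy in (.194,.197,.200):
    print(hy,px(p,[[.5885,hy+.120*.469,.058+.12*.883],[.5885,hy+.07*.469-.009*.883,.058+.07*.883+.009*.469],[.587,hy-.03,.143],[.587,hy-.018,.135]]).round(1).tolist())
print(px(p,[[.5875,.2132,.2285]]))
E
python3 -c "
import cv2
a=cv2.imread('pics/w14.png')[150:350,240:400];cv2.imwrite('pics/w14c.png',cv2.resize(a,None,fx=3,fy=3,interpolation=2))"
```

```text
0.194 [[320.3, 179.7], [321.0, 212.8], [319.7, 295.4], [319.5, 275.0]]
0.197 [[320.3, 174.6], [320.9, 208.7], [319.6, 291.6], [319.5, 271.2]]
0.2 [[320.2, 169.5], [320.9, 204.5], [319.6, 287.7], [319.4, 267.3]]
[[318.8339366  286.26664685]]
```

View pics/w14c.png

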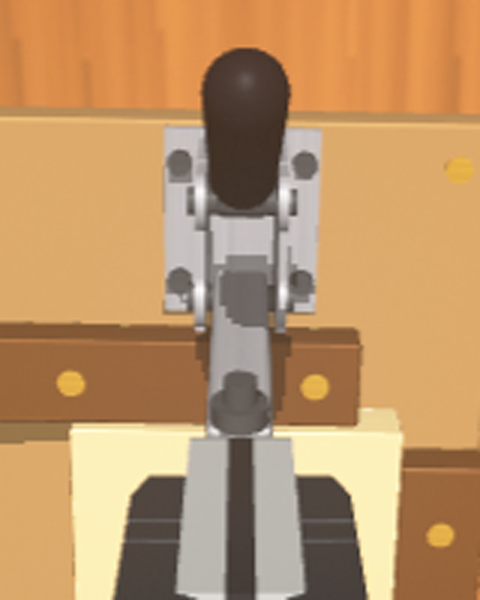

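{"api": "play_rows", "payload": {"offset": [[0,0,-3],[0,0,-6],[0,0,-8],[0,0,-8.4],[0,0,-8.4]], "spin": [0,0,0,0,0], "jaw": [255,255,255,255,255]}}

```text
t: 24.1
tool_pos: [0.5889, 0.2094, 0.1685]
tcp_rot: [1.0, -0.009, 0.0, -0.0]
contact_force: [0.7, 0.1, 0.9]
gripper_width: -0.005
```

```bash
python3 look.py 15 s
```

```text
24.1 [0.58892815 0.20940769 0.16852012] -0.992977811472505 [0.70500157 0.10711702 0.87663328] -0.00481053991911273
```

View pics/s15.png

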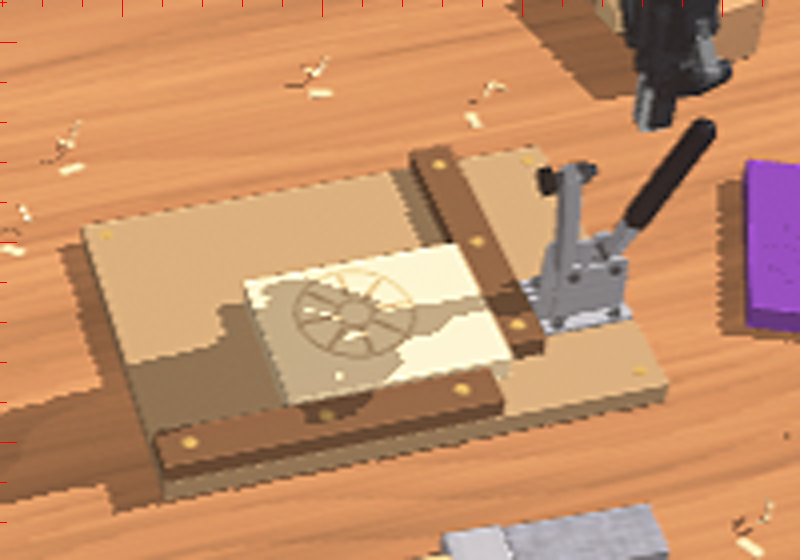

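{"api": "play_rows", "payload": {"offset": [[0,0.8,0],[0,1.6,0],[0,2.5,-0.3],[0,3.4,-0.8],[0,4.1,-1.3],[0,4.8,-1.9],[0,5.4,-2.5],[0,5.9,-3.2],[0,6.4,-4.0],[0,6.8,-4.7],[0,6.8,-4.7]], "spin": [0,0,0,0,0,0,0,0,0,0,0], "jaw": [255,255,255,255,255,255,255,255,255,255,255]}}

```text
t: 25.58
tool_pos: [0.5878, 0.2772, 0.1198]
tcp_rot: [1.0, -0.008, -0.001, 0.001]
contact_force: [0.4, -0.8, -0.2]
gripper_width: -0.002
```

```bash
python3 look.py 16 s
```

```text
25.575 [0.58784488 0.27717036 0.11984609] -0.9536213804865747 [ 0.35781063 -0.83423318 -0.18488898] -0.001727890603577824
```

View pics/s16.png

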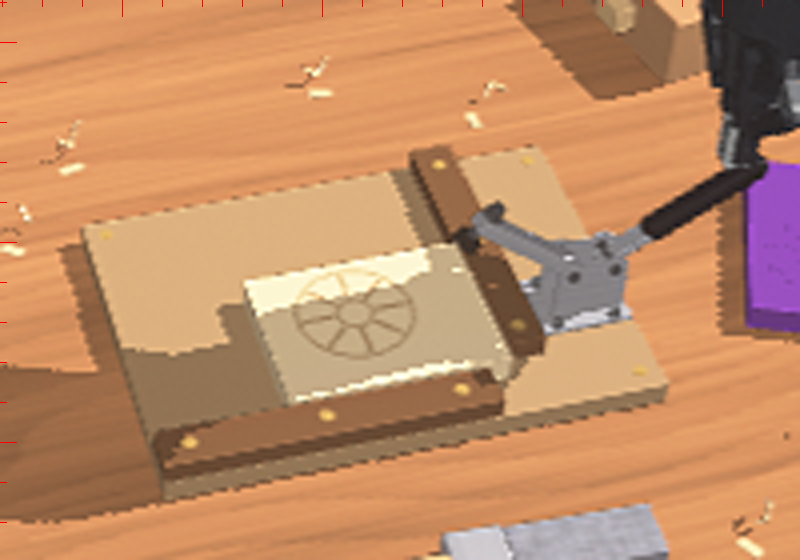

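{"api": "play_rows", "payload": {"offset": [[0,0.15,-0.5],[0,0.3,-1.0],[0,0.4,-1.4],[0,0.4,-1.7],[0,0.4,-1.9],[0,0.4,-1.9]], "spin": [0,0,0,0,0,0], "jaw": [255,255,255,255,255,255]}}

```text
t: 26.42
tool_pos: [0.5884, 0.2814, 0.1017]
tcp_rot: [1.0, -0.008, -0.0, 0.0]
contact_force: [-0.0, 0.2, 1.3]
gripper_width: 0.002
```

{"api": "play_rows", "payload": {"offset": [[0,0,-0.2],[0,0,-0.3],[0,0,-0.3]], "spin": [0,0,0], "jaw": [255,255,255]}}

```text
t: 26.8
tool_pos: [0.5885, 0.2815, 0.0989]
tcp_rot: [1.0, -0.008, -0.0, 0.0]
contact_force: [-0.2, 0.7, 0.8]
gripper_width: -0.003
```

```bash
python3 look.py 17 s
```

```text
26.8 [0.58854177 0.28149286 0.09891676] -0.9710068273347437 [-0.22877021  0.73430534  0.80182035] -0.003308091561442011
```

View pics/s17.png

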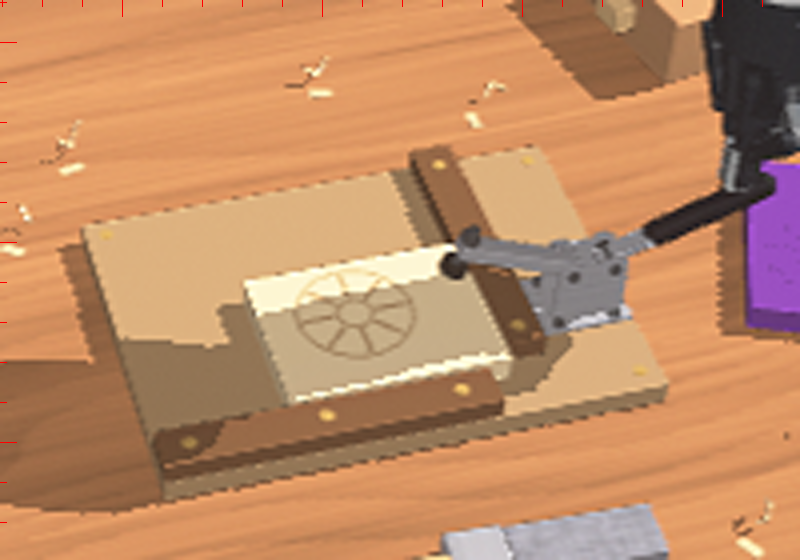

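{"api": "play_rows", "payload": {"offset": [[0,0,-0.2],[0,0,-0.4],[0,0,-0.4]], "spin": [0,0,0], "jaw": [255,255,255]}}

```text
t: 27.28
tool_pos: [0.5885, 0.2814, 0.0947]
tcp_rot: [1.0, -0.008, -0.0, 0.0]
contact_force: [0.3, 0.3, 1.8]
gripper_width: 0.001
```

{"api": "play_rows", "payload": {"offset": [[0,0,-0.2],[0,0,-0.2],[0,0,-0.2]], "spin": [0,0,0], "jaw": [255,255,255]}}

```text
t: 27.65
tool_pos: [0.5885, 0.2813, 0.0928]
tcp_rot: [1.0, -0.009, -0.0, 0.0]
contact_force: [-0.6, 0.3, 0.8]
gripper_width: -0.001
```

{"api": "play_rows", "payload": {"offset": [[0,0,-0.2],[0,0,-0.2],[0,0,-0.2]], "spin": [0,0,0], "jaw": [255,255,255]}}

```text
t: 28.02
tool_pos: [0.5885, 0.2814, 0.0909]
tcp_rot: [1.0, -0.008, -0.0, 0.0]
contact_force: [-0.0, -0.1, 1.6]
gripper_width: -0.004
```

```bash
python3 look.py 18 s
```

```text
28.025 [0.58849263 0.28137259 0.09087084] -0.9733091035000632 [-0.0155911  -0.13888316  1.55812309] -0.003890619292856448
```

View pics/s18.png

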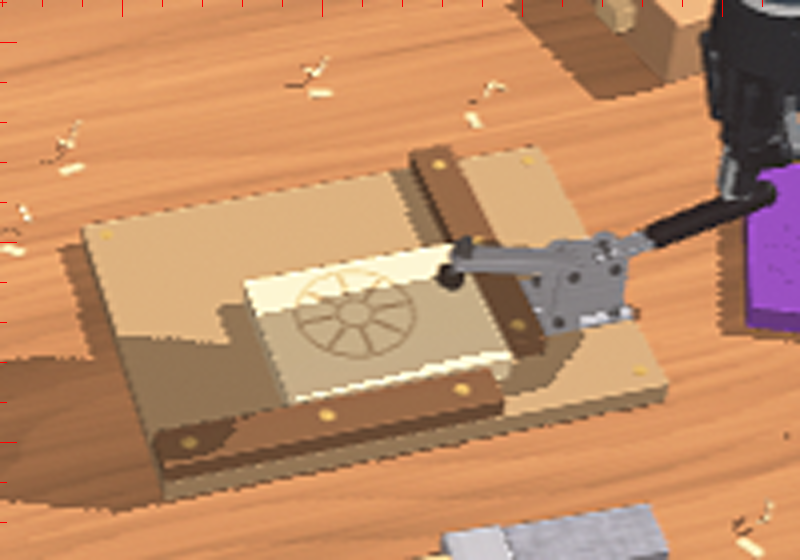

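The arm is still descending with the handle and there's no stop yet. I'll continue.

{"api": "play_rows", "payload": {"offset": [[0,0,-0.2],[0,0,-0.4],[0,0,-0.4]], "spin": [0,0,0], "jaw": [255,255,255]}}

```text
t: 28.5
tool_pos: [0.5885, 0.2815, 0.0868]
tcp_rot: [1.0, -0.008, -0.0, 0.0]
contact_force: [-0.5, 0.1, -0.0]
gripper_width: 0.001
```

```bash
python3 look.py 19 s
```

```text
28.5 [0.58853113 0.2814611  0.08679849] -0.970722055270017 [-0.46140014  0.06439748 -0.04142599] 0.0005312149750151933
```

View pics/s19.png

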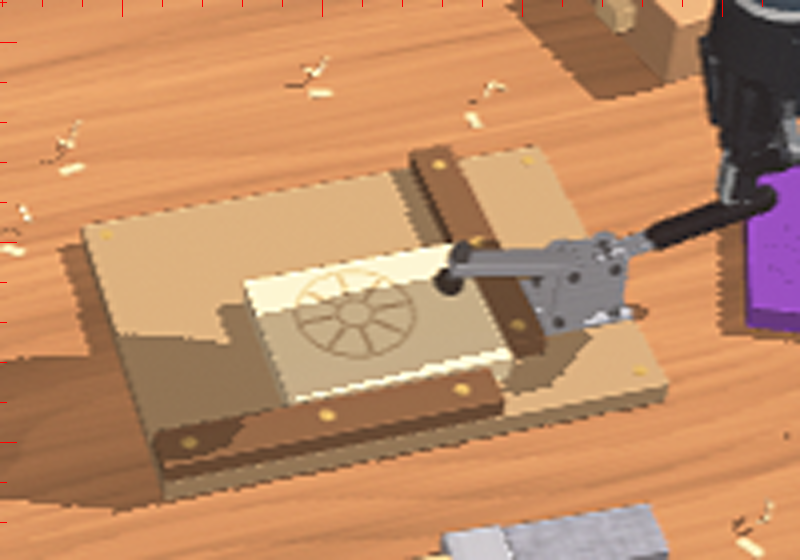

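View pics/w19.png

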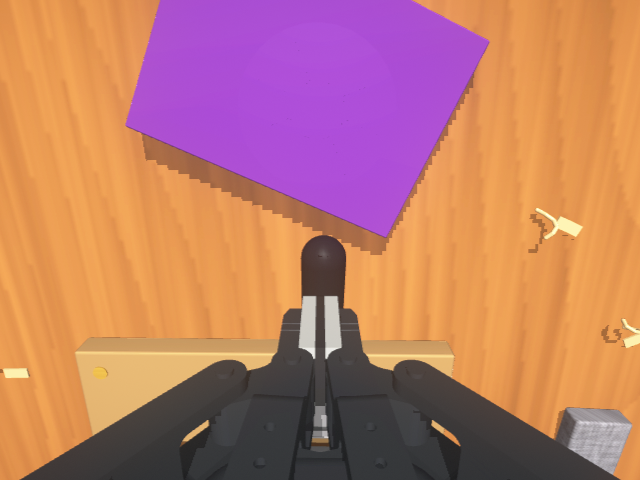

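```bash
python3 - <<'E'
from h import *
import pickle
s=pickle.load(open('s19.pkl','rb'))
for g in (15,12,9,7,5):
    r=np.radians(g);P=[.589,.1975+.12*np.cos(r),.058+.12*np.sin(r)]
    print(g,((px(s,[P])[0]-[270,190])*4+2).round(0))
E
```

```text
15 [780. 189.]
12 [780. 195.]
9 [780. 201.]
7 [780. 206.]
5 [779. 210.]
```

{"api": "play_rows", "payload": {"offset": [[0,0,-0.2],[0,0,-0.2],[0,0,-0.2]], "spin": [0,0,0], "jaw": [255,255,255]}}

```text
t: 28.98
tool_pos: [0.5885, 0.2813, 0.0848]
tcp_rot: [1.0, -0.009, -0.0, 0.0]
contact_force: [0.3, 0.2, 1.5]
gripper_width: 0.001
```

{"api": "play_rows", "payload": {"offset": [[0,0,-0.2],[0,0,-0.3],[0,0,-0.3]], "spin": [0,0,0], "jaw": [255,255,255]}}

```text
t: 29.35
tool_pos: [0.5886, 0.2815, 0.0819]
tcp_rot: [1.0, -0.008, -0.0, 0.0]
contact_force: [0.2, 0.3, 1.2]
gripper_width: -0.001
```

{"api": "play_rows", "payload": {"offset": [[0,0,-0.2],[0,0,-0.2],[0,0,-0.2]], "spin": [0,0,0], "jaw": [255,255,255]}}

```text
t: 29.72
tool_pos: [0.5885, 0.2812, 0.0798]
tcp_rot: [1.0, -0.009, -0.0, 0.0]
contact_force: [0.7, 1.2, 1.1]
gripper_width: 0.001
```

```bash
python3 look.py 20 s
```

```text
29.725 [0.58848351 0.28123535 0.07979601] -0.9781950276085211 [0.70264171 1.22729088 1.05531741] 0.0010127788389057385
```

View pics/s20.png

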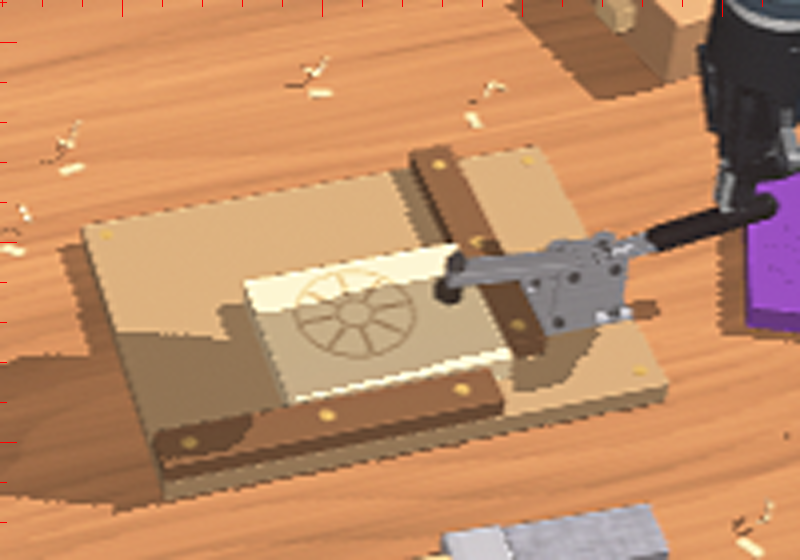

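{"api": "play_rows", "payload": {"offset": [[0,0,-0.2],[0,0,-0.2],[0,0,-0.2]], "spin": [0,0,0], "jaw": [255,255,255]}}

```text
t: 30.2
tool_pos: [0.5885, 0.2814, 0.0779]
tcp_rot: [1.0, -0.009, -0.0, 0.0]
contact_force: [0.7, -0.4, 2.4]
gripper_width: -0.003
```

{"api": "play_rows", "payload": {"offset": [[0,0,-0.2],[0,0,-0.2],[0,0,-0.2]], "spin": [0,0,0], "jaw": [255,255,255]}}

```text
t: 30.58
tool_pos: [0.5885, 0.2814, 0.0759]
tcp_rot: [1.0, -0.008, -0.0, 0.0]
contact_force: [-0.5, 0.6, 1.9]
gripper_width: -0.002
```

{"api": "play_rows", "payload": {"offset": [[0,0,-0.2],[0,0,-0.2],[0,0,-0.2]], "spin": [0,0,0], "jaw": [255,255,255]}}

```text
t: 30.95
tool_pos: [0.5885, 0.2813, 0.0738]
tcp_rot: [1.0, -0.009, -0.0, 0.0]
contact_force: [-0.6, 0.5, 1.0]
gripper_width: -0.001
```

```bash
python3 look.py 21 s
```

```text
30.95 [0.58847581 0.2813472  0.073824  ] -0.9751100837637149 [-0.56423326  0.4805781   0.95683946] -0.0013445477815593508
```

View pics/s21.png

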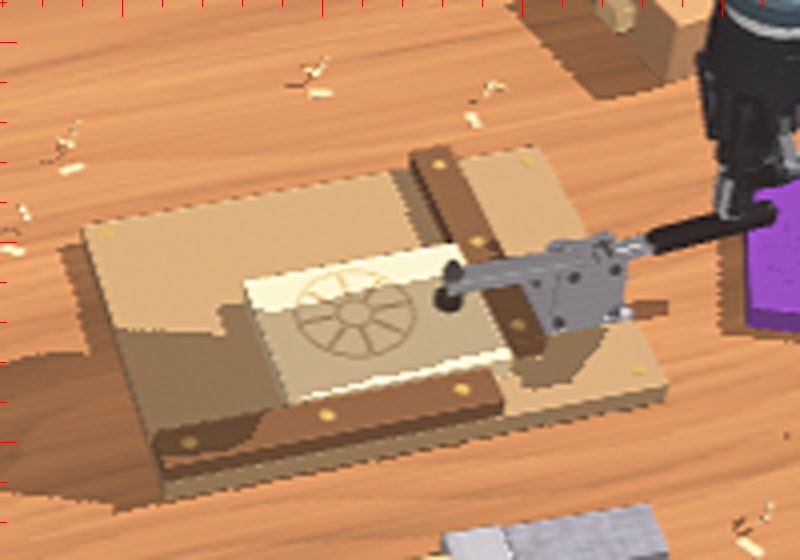

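{"api": "play_rows", "payload": {"offset": [[0,0,-0.2],[0,0,-0.2],[0,0,-0.2]], "spin": [0,0,0], "jaw": [255,255,255]}}

```text
t: 31.42
tool_pos: [0.5886, 0.2817, 0.0721]
tcp_rot: [1.0, -0.008, 0.0, -0.0]
contact_force: [-1.1, 0.6, 3.3]
gripper_width: -0.002
```

{"api": "play_rows", "payload": {"offset": [[0,0,-0.2],[0,0,-0.2],[0,0,-0.2]], "spin": [0,0,0], "jaw": [255,255,255]}}

```text
t: 31.8
tool_pos: [0.5888, 0.2818, 0.0715]
tcp_rot: [1.0, -0.008, 0.0, -0.0]
contact_force: [-3.4, -1.4, 13.7]
gripper_width: -0.003
```

{"api": "play_rows", "payload": {"offset": [[0,0,-0.15],[0,0,-0.15],[0,0,-0.15]], "spin": [0,0,0], "jaw": [255,255,255]}}

```text
t: 32.17
tool_pos: [0.589, 0.2819, 0.0712]
tcp_rot: [1.0, -0.009, 0.001, 0.0]
contact_force: [-6.6, -3.2, 21.4]
gripper_width: 0.006
```

```bash
python3 look.py 22 s; python3 -c "
import pickle
from h import *
crop(pickle.load(open('s22.pkl','rb')),370,220,480,290,7,'pics/s22c.png')"
```

```text
32.175 [0.58895877 0.2818551  0.07120374] -0.9802106222295853 [-6.6273774  -3.22740418 21.39896183] 0.005682613727494944
```

View pics/s22c.png

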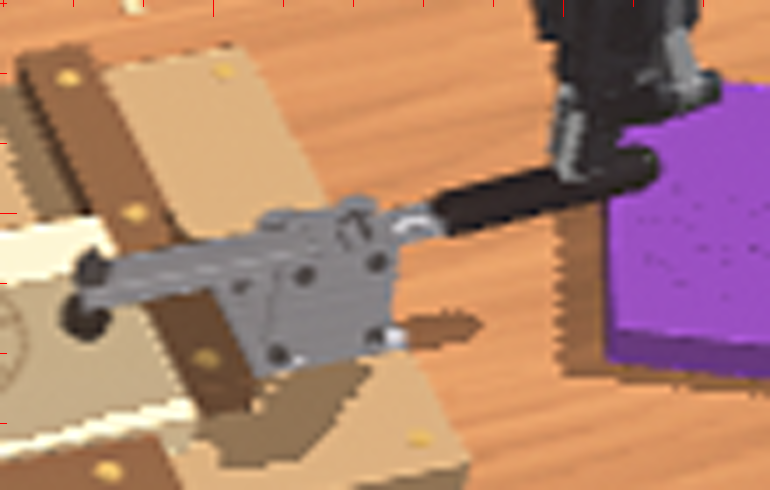

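The force rose to 21 N with no further travel, so the handle is at its stop. I'll lift straight off.

{"api": "play_rows", "payload": {"offset": [[0,0,0.3],[0,0,0.6],[0,0,2],[0,0,5],[0,0,9],[-2,-1,13],[-6,-3,16],[-10,-5,16],[-14,-8,16],[-16,-10,16],[-16,-10,16]], "spin": [0,0,0,0,0,0,0,0,0,0,0], "jaw": [255,255,255,255,255,255,255,255,255,255,255]}}

```text
t: 33.65
tool_pos: [0.4276, 0.1798, 0.229]
tcp_rot: [1.0, -0.009, 0.0, 0.001]
contact_force: [0.9, 0.9, -0.0]
gripper_width: 0.001
```

```bash
python3 look.py 23 s; python3 - <<'E'
import pickle
from h import *
from bench import env
s=pickle.load(open('s23.pkl','rb'))
crop(s,330,200,480,310,5,'pics/s23c.png');cv2.imwrite('pics/s23f.png',s['color'][:,:,::-1])
t=env.snapshot('top');pickle.dump(t,open('t23.pkl','wb'));crop(t,130,170,360,290,3.4 and 3,'pics/t23.png')
for g in (10,7,5,3):
    r=np.radians(g);P=[.589,.1975+.12*np.cos(r),.058+.12*np.sin(r)]
    print(g,((px(s,[P])[0]-[330,200])*5+2.5).round(0))
E
```

```text
33.65 [0.42756212 0.17978832 0.22895025] -1.0473823740017376 [ 0.90173446  0.87205897 -0.01968402] 0.0013701388342048804
10 [675. 199.]
7 [675. 207.]
5 [674. 212.]
3 [673. 218.]
```

View pics/s23c.png

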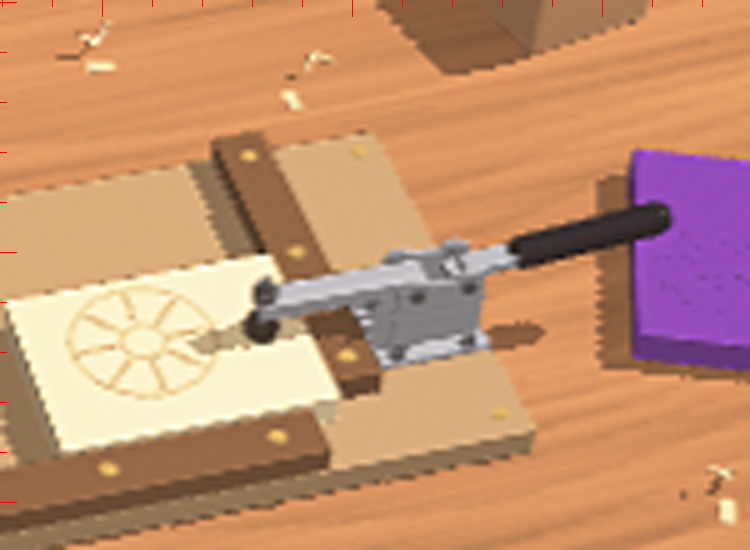

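View pics/s23f.png

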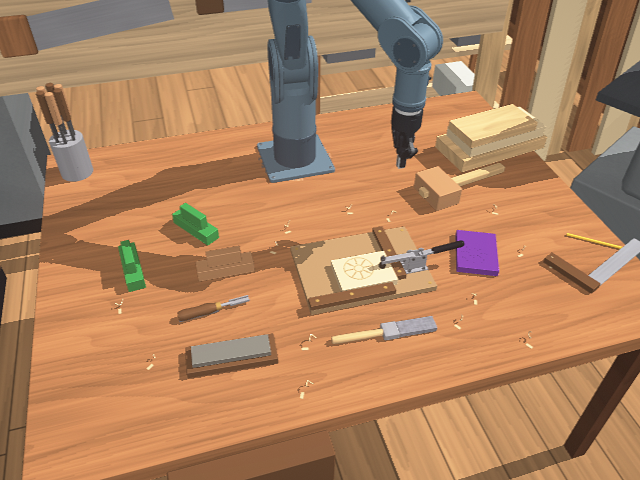

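View pics/t23.png

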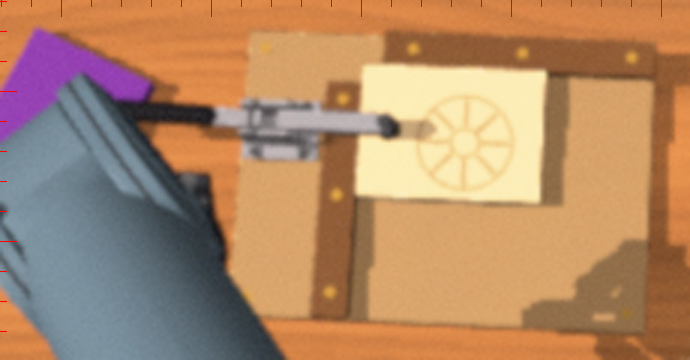

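View pics/w23.png

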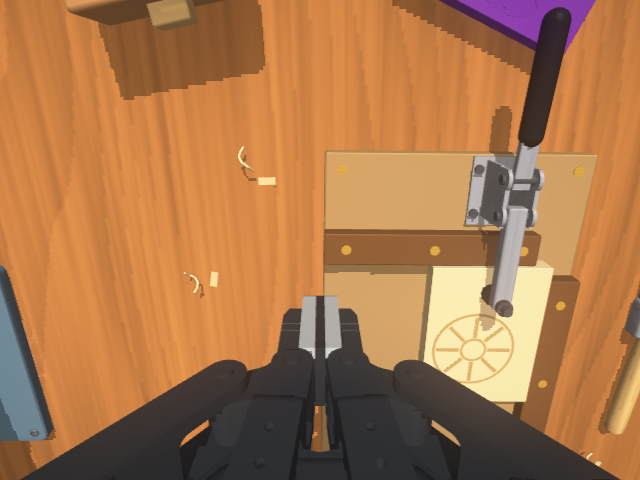

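```bash
python3 -c "
import pickle
from h import *
crop(pickle.load(open('t23.pkl','rb')),235,178,355,245,6,'pics/t23b.png')
a=cv2.imread('pics/w23.png')[220:420,310:600];cv2.imwrite('pics/w23c.png',cv2.resize(a,None,fx=2.5,fy=2.5,interpolation=2))"
```

```text
(no output)
```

View pics/t23b.png

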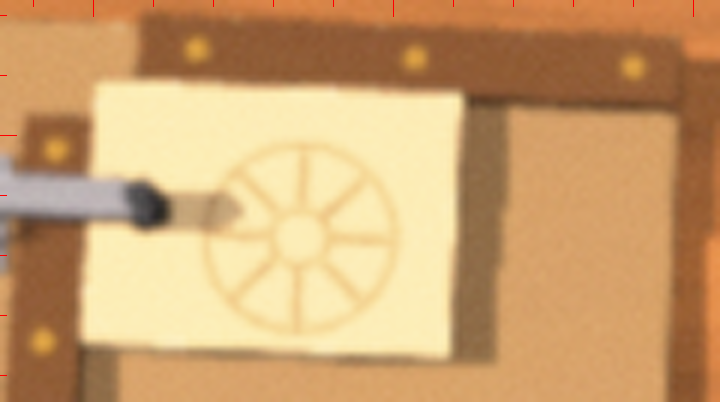

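View pics/w23c.png

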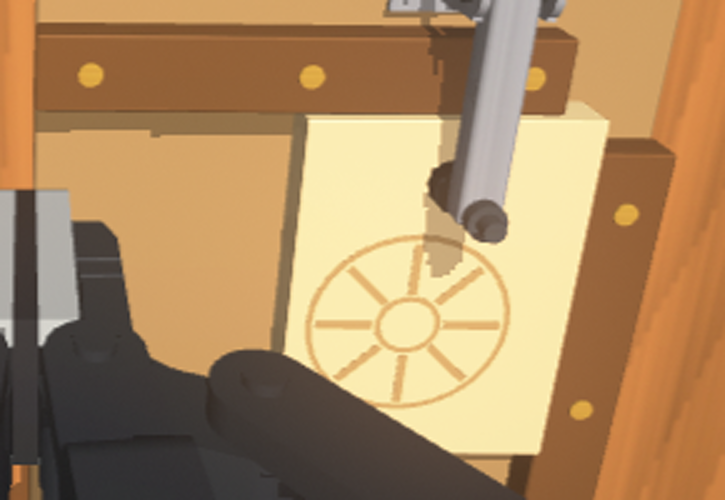

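The panel is flush with both fences, the handle is level, and the block stands upright on the bench. Handing in.

```bash
python3 -c "
from bench import env
print(env.job_done(), env.state()['t'])"
```

```text
the job is handed in; nothing more can be done
the job is handed in; nothing more can be done
```

The job is done and handed in at about 34 s of the 67 s allowed; no verdict is reported.

**What I did:** I pushed the panel with the beech push block only. I pushed its near edge to the far fence until it stalled at 5.5 N, then its right edge to the left fence (5.3 N). A second push on the near edge confirmed it (4.6 N). I then stood the block on the bench right of the board. It had to go down before the clamping, because the gripper needed to be free. With the fingertips shut, I pressed the clamp handle to its stop; force on the tool peaked at about 21 N upward.

**Last checks:**
- **Panel:** the top, scene and wrist pictures show no visible gap at either fence.
- **Clamp:** after release the handle stayed at about 4–5° above level, with the rubber tip on the panel.
- **Push block:** it stands upright off the board.
- **Other tools:** the tools and the green and purple look-alikes look undisturbed. I judged this by eye only.

**One disagreement:** the handle reached its stop with the tool about 26 mm lower than I had worked out from the nominal fingertip length. The cause is unexplained. I relied on the force rise and the pictures to judge it fully down.

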